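# Load the post-curing box and hang its lift-off door

## Robot

A 6-joint arm with a two-finger parallel gripper is mounted at the origin on the work surface; the furniture and walls round the work are solid. World frame = base frame: x ahead of the robot, y to its left, z up, the work surface at z = 0. Lengths are in mm, angles in rad, forces in N, time in s.
With the tool pointing down it reaches from about 275 to 750 mm from the base axis. Payload 10.2 kg.
Tool frame: the origin (TCP) lies midway between the tips of the shut fingers; the grasp point (between the pads) lies 19 mm behind it; z points along the fingers, y is the line along which they close (so a half turn about z gives the same grasp; the last joint's range is limited). The gripper opens to 85 mm and grips with 20 to 120 N. Pads are 22 mm wide; open, the fingers measure 114 mm over their backs; the gripper's body (76 mm by 85 mm) begins 54 mm behind the grasp point. The pads swing forward as they close: fully open they stand 13 mm farther back than shut.
Start: joints at [1.086, 0.313, 1.498, -0, 1.331, -0.223], TCP at [135.893, 507.113, 197.194] pointing down, gripper open.
Joint ranges: [-2.94, 2.94], [-0.97, 2.17], [0.19, 2.56], [-1.23, 4.37], [0.02, 3.11], [-2.88, 2.88]. Speed limits (rad/s): [2.39, 2.39, 3.01, 3.14, 3.14, 3.14].

## Interface

Orientations are given as a unit quaternion [w, x, y, z].
In Python, from rig import ctrl gives the robot as it stands.
- The arm moves only by the tool send_rows, never from a script. Its argument "targets" is a list of rows, each a list of 7 numbers: the closure, from -1 (fully open) to 1 (shut), so that 0 is half open, then the shift along the tool's x, y, z in m, then the turn, a rotation vector about the tool's x, y, z in rad. In form: [[claw, dx, dy, dz, ax, ay, az], ...]. A call has exactly 10 rows; each row shifts and turns the commanded pose from where the row before left it, along the tool's axes as they then stand; what a row does not reach is not made up. A row lasts 1/8 s, in which the tool goes at most 62.5 mm and 10.7 degrees, less where a joint would pass 70% of its speed; a pose out of reach is approached as far as the arm can. A call with a gripper value outside its range is refused whole. The fingers move at their own pace and stop on an object; "squeeze" is the grip in N (left out, the last holds). Time passes only in rows, so rows that do not move let the fingers close, or fill a call up. It gives the time, the measured TCP pose, the force, the opening and the grip force at its end, in the units of the state.
- ctrl.sense(): the state, without advancing time (a new reading comes with each control period).
- ctrl.capture(name): name is "side" or "top"; returns a dict with "img" (420x560x3 uint8, red, green, blue), "camera_matrix" (3x3 intrinsics, pixels), "R" (3x3) and "t" (3): a world point X has camera coordinates R X + t. Camera axes: x right, y down, z forward; pixel columns grow to the right and rows downward; lengths in mm; the calibration is good to about 2 mm. A picture is of the moment at which its call begins. There is no depth.
- ctrl.finish_job(): hands the job in; it is judged then, once.
Trained networks look in a picture, given as the dict that the camera call returned (one of the last four; its "shot" number tells which), for a name from the list of things; names that differ only in an ending like _2 or _b are one class to them, and where a whole thing is asked for, a point or a joint stands for the part that bears it (a point fixed in the world has none). Each returns a list of dicts, best first, with "score" (0 to 1); they miss things now and then, are a little off and sometimes report something else, mostly with a low value. They report only what shows in the picture. A call takes as long as a camera call.
- ctrl.boxes_of(query, picture): "extent" ([left, top, width, height] in pixels, round what is visible of it).
- ctrl.landmark_of(query, picture): "point" ([column, row] in pixels: a listed point, or the origin of a listed thing).
The state is a dict: "time_s": time; "joints": joint angles; "dq": joint speeds; "tau": joint torques, N m; "eef_pos": TCP position; "ee_rot": TCP orientation; "force": force on the tool from outside, world axes, zero at the start; "wrist_torque": the same for the moment, N m; "grip_width": opening from 0.0 (shut) to 1.0 (fully open); "grip_force": force on a finger pad.
Only numpy, scipy, OpenCV 4.12 (cv2) and the standard library are available. Lean on these libraries where they do the work, as an engineer would, in place of code of your own. Each camera call takes 0.05 s, during which the arm holds its last target. There are 200 camera calls.

## Task

Get the post-curing box ready to run: lift its loose lid off by the knob and set it flat on the clear patch of bench in front of the box, lay every resin casting that lies on the bench on the deck inside the chamber, and hang the lift-off front door from its stand by lowering both its knuckles together onto the two hinge pins, all the way down, and leave it shut. When the castings are in and the door hangs shut, put the lid back squarely on the box so that it is seated flat; leave the other things on the bench alone.

Things in the scene. Friction and masses are not known exactly. Their poses are not given: they have to be found in the camera images.
- curing_box: Grey bench-top post-curing box for resin, fixed: 136 (x) x 186 (y) x 130 mm high. Origin: centre of its underside on the bench; -x is its open front, +y its left side, z up. Solid up to a flat deck; above it 6 mm walls, 55 mm high, at the back, left and right only. Rubber strips stand 6.5 mm out from the front edges of the sides; the shut door nearly touches them.
- deck (a point): Centre of the flat deck, 75 mm above the bench (axes as the box). The chamber above it is 120 (x) x 174 mm (y) inside; a lip 8 mm high and 4 mm thick runs along the front edge of the deck; it is otherwise open at the front and, without the lid, at the top.
- box_rim (a point): Centre of the box in plan, at the level of the top of its walls, 130 mm above the bench. Axes as the box.
- pin_low (a point): Lower hinge pin of the box: point on its axis at its round shoulder, 20 mm above the bench. The axis is vertical, 14 mm in front of the front face and 9 mm left of the left side. The pin points up: 8.4 mm thick, 16 mm tall, upper 7 mm tapered to 2.4 mm. Shoulder 19 mm across, 8 mm thick, on a bracket that comes from the box.
- pin_high (a point): Upper hinge pin, the same shape and size on the same vertical axis; the point lies on its shoulder, 82 mm above that of the lower pin.
- door_stand: Wooden stand fixed right of the box, 75 x 130 x 42 mm, that holds the door at the start: the door stands upright on its lower edge, loosely, in a 13 mm wide, 36 mm deep slot along the stand's y (slot floor 6 mm above the bench). Lift the door straight up by over 40 mm to free it. Origin: centre of its underside.
- door_grip (a point): Centre of the loose door's lift tab: 44 mm wide (y), 10 mm thick (x), rising 29 mm above the middle of the door's upper edge; point 14 mm below the tab's top, 130 mm above the door's lower edge, in its mid-plane. Door: grey panel 10 (x) x 182 (y) x 115 mm (z), 0.2 kg. Axes are the door's: hung and shut, they are parallel to the box's (-x outwards); the lower edge is then 12 mm above the bench.
- knuckle_low (a point): Lower steel knuckle of the door, beyond its +y edge: centre of the bore's lower end. Upright ring 18 mm high, 19 mm outside, bore 10.8 mm right through; its axis lies in the door's mid-plane, 104 mm to +y from the grip; this point is 122 mm below the grip. Hung, it coincides with pin_low. Hung, the door swings freely, opens to -x, stays where left and sags up to 6 mm at its free end.
- knuckle_high (a point): Upper knuckle of the door, the same, 82 mm above the lower (40 mm below the grip). Hung, it coincides with pin_high. The door must come over the pins from the front or side, 18 to 50 mm above its hung height (so that the lower knuckle passes between lower pin and upper bracket), then straight down onto both pins.
- clear_patch (a point): Centre of the clear patch of bench in front of the box, 145 mm (world x) by 195 mm (world y), where the lid fits with its axes along the world axes. The box stands close behind it, so keep the gripper narrow in x there. The red toolbox, fixed, 85 mm high (its raised lid 250 mm), fills x 0.43 to 0.62 from y = 0.305 to the left.
- lid_knob (a point): Centre of the black square rounded knob, 28 x 28 mm and 32 mm high, on the box's loose lid, a grey plate 142 (x) x 190 (y) x 6 mm, 0.15 kg. Lid's axes: parallel to the box's when on. Point 22 mm above the plate's underside: 22 mm above box_rim when seated, 29 mm above the bench when flat on it. Strips 7 mm high under the plate (along both sides and the back, +x) drop inside the walls with 4 mm to spare.
- blank_a (a point): Middle of a white resin casting (figure blank with a small square foot at its +y end and a flat strip of mould flash under it), 68 mm long (its y), about 17 mm wide (x), 18 mm high as it lies, 15 g; point about 9 mm above its underside. Grasp it across its x, 16 mm. It starts lying on the bench between the box and the door stand, roughly across the bench (its y along world y). May be absent.
- blank_b (a point): Middle of a white resin casting (figure blank with a small square foot at its +y end and a flat strip of mould flash under it), 68 mm long (its y), about 17 mm wide (x), 17 mm high as it lies, 15 g; point about 9 mm above its underside. Grasp it across its x, 16 mm. It starts lying on the bench between the box and the door stand, roughly across the bench (its y along world y). May be absent.
- blank_c (a point): Middle of a white resin casting (figure blank with a small square foot at its +y end and a flat strip of mould flash under it), 68 mm long (its y), about 17 mm wide (x), 19 mm high as it lies, 15 g; point about 9 mm above its underside. Grasp it across its x, 16 mm. It starts lying on the bench between the box and the door stand, roughly across the bench (its y along world y). May be absent.
- blank_d (a point): Middle of a white resin casting (figure blank with a small square foot at its +y end and a flat strip of mould flash under it), 68 mm long (its y), about 17 mm wide (x), 19 mm high as it lies, 15 g; point about 9 mm above its underside. Grasp it across its x, 16 mm. It starts lying on the bench between the box and the door stand, roughly across the bench (its y along world y). May be absent.
- sander_mid (a point): Middle of a bystander: sanding block, 47 x 85 x 26 mm, on the bench; leave it alone.
- tub_mid (a point): Middle of a bystander: white tub with blue lid, 66 x 68 x 62 mm, on the bench; leave it alone.
- cutter_mid (a point): Middle of a bystander: flush cutter pliers, 42 x 123 x 10 mm, on the bench; leave it alone.
- dish_mid (a point): Middle of a bystander: round tin lid with dust in it, 76 mm wide, 9 mm high, on the bench; leave it alone.

How it is judged (in metres and radians):
On the way, in this order (a step that is already met when the one before it is completed fails the run):
1. the lid is off the box and lies flat on the bench beside it (horizontal distance between lid_knob and curing_box above 0.13 m and height (world z) of lid_knob below 0.045 m and angle between lid_knob's own z axis and vertical below 0.15 rad), for 0.2 s.
2. all castings present lie in the chamber and the door hangs shut on both pins, the lid still off (x of blank_a in the frame of curing_box between -0.064 and 0.062 m and y of blank_a in the frame of curing_box between -0.087 and 0.087 m and z of blank_a in the frame of curing_box between 0.075 and 0.112 m and x of blank_b in the frame of curing_box between -0.064 and 0.062 m and y of blank_b in the frame of curing_box between -0.087 and 0.087 m and z of blank_b in the frame of curing_box between 0.075 and 0.112 m and x of blank_c in the frame of curing_box between -0.064 and 0.062 m and y of blank_c in the frame of curing_box between -0.087 and 0.087 m and z of blank_c in the frame of curing_box between 0.075 and 0.112 m and x of blank_d in the frame of curing_box between -0.064 and 0.062 m and y of blank_d in the frame of curing_box between -0.087 and 0.087 m and z of blank_d in the frame of curing_box between 0.075 and 0.112 m and horizontal distance between knuckle_low and pin_low below 0.005 m and z of knuckle_low in the frame of pin_low between -0.004 and 0.005 m and horizontal distance between knuckle_high and pin_high below 0.005 m and z of knuckle_high in the frame of pin_high between -0.004 and 0.005 m and angle between the y axis of door_grip and the y axis of curing_box, either way round below 0.13 rad and horizontal distance between lid_knob and curing_box above 0.13 m), for 0.2 s.
At the end, for the whole second after the job is handed in: Castings: middles inside the chamber, under 37 mm above the deck. Door: both knuckles within 5 mm of their seats, shut within 0.13 rad. Lid: knob within 12 mm of the middle and 4 mm of seated height, level within 0.04 rad, in line within 0.1 rad. All at rest (x of blank_a in the frame of curing_box between -0.064 and 0.062 m and y of blank_a in the frame of curing_box between -0.087 and 0.087 m and z of blank_a in the frame of curing_box between 0.075 and 0.112 m and x of blank_b in the frame of curing_box between -0.064 and 0.062 m and y of blank_b in the frame of curing_box between -0.087 and 0.087 m and z of blank_b in the frame of curing_box between 0.075 and 0.112 m and x of blank_c in the frame of curing_box between -0.064 and 0.062 m and y of blank_c in the frame of curing_box between -0.087 and 0.087 m and z of blank_c in the frame of curing_box between 0.075 and 0.112 m and x of blank_d in the frame of curing_box between -0.064 and 0.062 m and y of blank_d in the frame of curing_box between -0.087 and 0.087 m and z of blank_d in the frame of curing_box between 0.075 and 0.112 m and horizontal distance between knuckle_low and pin_low below 0.005 m and z of knuckle_low in the frame of pin_low between -0.004 and 0.005 m and horizontal distance between knuckle_high and pin_high below 0.005 m and z of knuckle_high in the frame of pin_high between -0.004 and 0.005 m and angle between the y axis of door_grip and the y axis of curing_box, either way round below 0.13 rad and horizontal distance between lid_knob and box_rim below 0.012 m and z of lid_knob in the frame of box_rim between 0.018 and 0.026 m and angle between lid_knob's own z axis and vertical below 0.04 rad and angle between the y axis of lid_knob and the y axis of curing_box, either way round below 0.1 rad and linear speed of each of box_lid, lift_door, casting_a, casting_b, casting_c, casting_d below 0.03 m/s); the robot touches nothing.
It fails at once if a bystander on the bench is pushed more than 3 cm (distance of any of sander_mid, tub_mid, cutter_mid, dish_mid from where it was at the start of the episode above 0.03 m).
Of casting_a, casting_b, casting_c, casting_d only 2 to 4 are there at a start; the rules pass over those that are not, and their reading is None.
At some moment in a run one of casting_a, casting_b, casting_c, casting_d may be knocked a few centimetres aside while the robot is not near it.
It also fails if it takes over 210 s, if anything falls off the work surface, if the arm or the gripper's body presses on something with over 40 N, if the wrist force passes 120 N, or if a joint passes its speed limit or range.

## Working session

There is one attempt and no reset: what is moved stays moved. The work goes in short steps, Python scripts to look and compute and a tool call to move; the robot and the scene stay as the last step left them, time stands still between calls to the robot, and variables do not carry over. Pictures are saved under pics/ and viewed, at most 14 in all, crops included, and the job is handed in when it is done.

Besides the shell and the picture viewer there is one more tool, called after "Request:" in YAML: its name, and indented under it one key for each argument. send_rows: Moves the arm, as the interface text tells. Its arguments: {"type":"object","properties":{"targets":{"type":"array"},"squeeze":{"type":"number"}},"required":["targets"]}

```bash
ls; mkdir -p pics; cat > h.py <<'E'
import numpy as np, cv2
from rig import ctrl
from scipy.spatial.transform import Rotation as Rn
def ray(c,p):
    d=np.linalg.inv(np.array(c["camera_matrix"]))@np.array([p[0],p[1],1.]);R=np.array(c["R"]);t=np.array(c["t"])
    return -R.T@t, R.T@d
def atz(c,p,z):
    o,d=ray(c,p); return o+d*(z-o[2])/d[2]
def tri(c1,p1,c2,p2):
    A=[];b=[]
    for c,p in((c1,p1),(c2,p2)):
        o,d=ray(c,p);d=d/np.linalg.norm(d);M=np.eye(3)-np.outer(d,d);A.append(M);b.append(M@o)
    A=np.vstack(A);b=np.hstack(b);x,r,_,_=np.linalg.lstsq(A,b,rcond=None);return x,np.linalg.norm(A@x-b)
def proj(c,X):
    q=np.array(c["camera_matrix"])@(np.array(c["R"])@np.array(X,float)+np.array(c["t"]));return q[:2]/q[2]
def save(c,n): cv2.imwrite(f"pics/{n}.png",c["img"][:,:,::-1])
def st():
    s=ctrl.sense();q=s["ee_rot"];R=Rn.from_quat([q[1],q[2],q[3],q[0]]).as_matrix()
    print("t",s["time_s"],"pos",np.round(s["eef_pos"],1),"x",np.round(R[:,0],3),"y",np.round(R[:,1],3),"z",np.round(R[:,2],3),"F",np.round(s["force"],1),"gw",round(s["grip_width"],3),"gf",round(s["grip_force"],1));return s,R
E
python3 - <<'E'
from h import *
s,R=st()
a=ctrl.capture("top");b=ctrl.capture("side");save(a,"t0");save(b,"s0")
for c,n in((a,"top"),(b,"side")): print(n,np.round(-np.array(c["R"]).T@np.array(c["t"])))
for q,z in [("curing_box",0),("deck",75),("box_rim",130),("pin_low",20),("pin_high",102),("door_stand",0),("door_grip",136),("knuckle_low",14),("knuckle_high",96),("clear_patch",0),("lid_knob",152),("blank_a",9),("sander_mid",13),("tub_mid",31),("cutter_mid",5),("dish_mid",4)]:
    for c,n in((a,"top"),(b,"side")):
        print(q,n,[(round(r["score"],2),np.round(r["point"],1).tolist(),np.round(atz(c,r["point"],z)[:2]).tolist()) for r in ctrl.landmark_of(q,c)[:6]])
E
```

```text
pics
t 0.0 pos [135.7 506.8 196.6] x [-0.966  0.259  0.   ] y [ 0.259  0.966 -0.001] z [-0.001 -0.001 -1.   ] F [0.5 0.3 1.1] gw 1.001 gf 0.0
top [297. -63. 956.]
side [ 188. -855.  775.]
curing_box top []
curing_box side [(0.67, [317.2, 199.3], [587.0, 107.0])]
deck top [(0.51, [176.1, 189.5], [491.0, 185.0])]
deck side [(0.74, [318.0, 181.5], [581.0, 98.0])]
box_rim top []
box_rim side []
pin_low top [(0.89, [175.3, 188.6], [505.0, 202.0])]
pin_low side [(0.92, [278.9, 182.0], [488.0, 203.0])]
pin_high top [(0.66, [158.6, 180.0], [508.0, 218.0])]
pin_high side [(0.91, [278.4, 158.1], [489.0, 217.0])]
door_stand top [(0.81, [395.9, 193.4], [490.0, -355.0])]
door_stand side [(0.61, [347.0, 327.2], [490.0, -361.0]), (0.56, [352.2, 286.8], [549.0, -255.0])]
door_grip top [(0.89, [415.9, 178.8], [495.0, -360.0]), (0.49, [354.0, 273.6], [290.0, -215.0])]
door_grip side [(0.66, [353.5, 286.8], [488.0, -361.0])]
knuckle_low top [(0.58, [401.6, 232.7], [388.0, -360.0])]
knuckle_low side [(0.89, [304.4, 337.3], [386.0, -370.0])]
knuckle_high top []
knuckle_high side [(0.73, [302.0, 310.7], [
[... 583 characters left out ...]
85.0]), (0.67, [358.1, 258.8], [598.0, -177.0]), (0.54, [291.7, 271.9], [416.0, -176.0])]
sander_mid top [(0.81, [353.2, 274.2], [288.0, -236.0])]
sander_mid side [(0.61, [284.5, 181.5], [509.0, 211.0]), (0.58, [249.9, 300.9], [294.0, -242.0])]
tub_mid top [(0.73, [400.2, 130.2], [647.0, -366.0]), (0.32, [398.6, 233.1], [385.0, -347.0])]
tub_mid side [(0.98, [406.2, 302.7], [634.0, -355.0])]
cutter_mid top [(0.65, [267.4, 239.5], [376.0, -27.0])]
cutter_mid side [(0.64, [262.3, 235.9], [378.0, -21.0])]
dish_mid top [(0.97, [393.0, 303.7], [216.0, -332.0])]
dish_mid side [(0.77, [223.9, 343.9], [217.0, -333.0]), (0.63, [303.4, 311.3], [408.0, -297.0]), (0.48, [306.2, 335.5], [394.0, -360.0])]
```

View pics/t0.png

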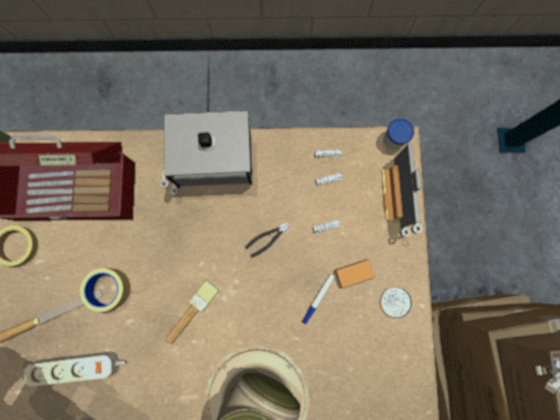

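View pics/s0.png

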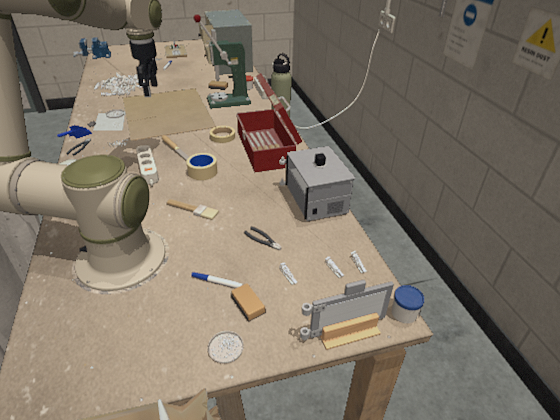

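The top view shows the box with its knob near (206,138), three castings at (328,152), (329,179) and (327,227), and the door in its stand at (410,190) with the knuckles towards the robot. The side view agrees.

Request:
send_rows:
  targets:
    - [-1,0,0,-0.02,0,0,-0.131]
    - [-1,0,0,-0.03,0,0,-0.131]
    - [-1,-0.03,-0.04,-0.01,0,0,0]
    - [-1,-0.03,-0.04,0,0,0,0]
    - [-1,-0.03,-0.04,0,0,0,0]
    - [-1,-0.04,-0.04,0,0,0,0]
    - [-1,-0.04,-0.04,0,0,0,0]
    - [-1,-0.04,-0.04,0,0,0,0]
    - [-1,-0.04,-0.04,0,0,0,0]
    - [-1,-0.04,-0.04,0,0,0,0]

```text
time_s: 2.95
eef_pos: [427.1, 185.6, 257.4]
ee_rot: [0.0, 0.0, 1.0, 0.0]
force: [0.3, 0.9, 0.5]
grip_width: 0.998
grip_force: 0.0
```

```bash
python3 - <<'E'
from h import *
st()
a=ctrl.capture("top");b=ctrl.capture("side")
A=cv2.resize(a["img"][100:200,150:270],None,fx=5,fy=5,interpolation=cv2.INTER_CUBIC)
cv2.imwrite("pics/t1.png",A[:,:,::-1])
B=cv2.resize(b["img"][140:225,270:370],None,fx=6,fy=6,interpolation=cv2.INTER_CUBIC)
cv2.imwrite("pics/s1.png",B[:,:,::-1])
print(tri(a,ctrl.landmark_of("lid_knob",a)[0]["point"],b,ctrl.landmark_of("lid_knob",b)[0]["point"]))
E
```

```text
t 2.95 pos [427.1 185.6 257.4] x [-1.     0.    -0.001] y [0. 1. 0.] z [ 0.001  0.    -1.   ] F [0.3 0.9 0.5] gw 0.998 gf 0.0
(array([582.46345774, 104.12622291, 142.79639622]), np.float64(9.303168461340366))
```

View pics/t1.png

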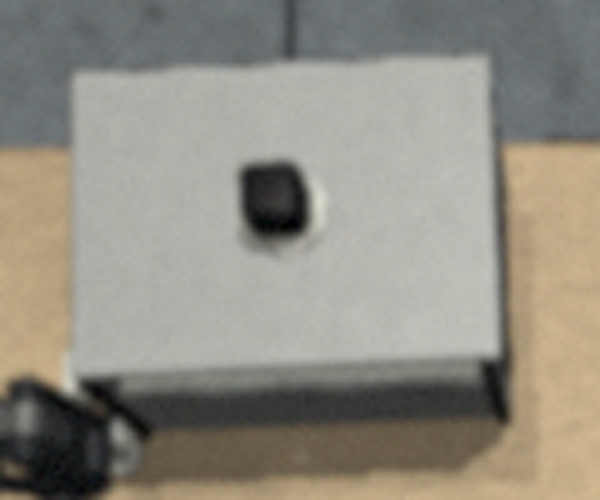

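View pics/s1.png

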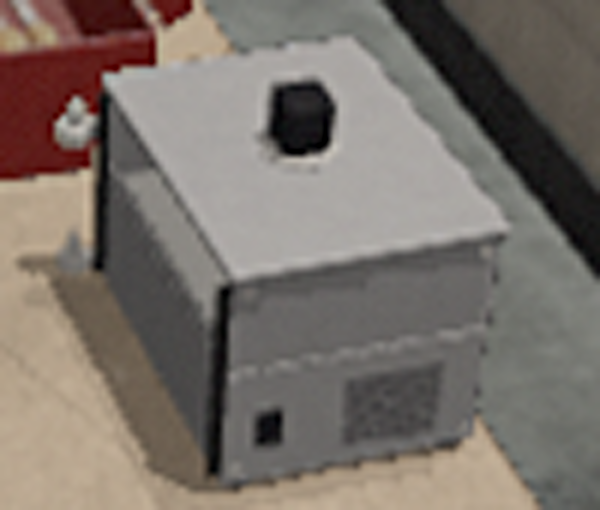

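The crops show the knob top at about (272,188) in the top crop and (302,100) in the side crop. The lid corners are sharp in both, and the pins stand near x=74 in the side crop.

```bash
cat >> h.py <<'E'
from scipy.optimize import least_squares
def up(p,o,f): return [(p[0]+.5)/f-.5+o[0],(p[1]+.5)/f-.5+o[1]]
def fit(pairs,x0):
    # pairs: (cam, local xyz, pixel); pose x,y,yaw(deg)
    def r(v):
        c,s=np.cos(np.radians(v[2])),np.sin(np.radians(v[2]))
        return np.hstack([proj(k,[v[0]+c*X[0]-s*X[1],v[1]+s*X[0]+c*X[1],X[2]])-np.array(p) for k,X,p in pairs])
    q=least_squares(r,x0);return q.x,np.round(q.fun.reshape(-1,2),1)
E
python3 - <<'E'
from h import *
a=ctrl.capture("top");b=ctrl.capture("side")
T=lambda p:up(p,(150,100),5); S=lambda p:up(p,(270,140),6)
z=136
top=[(a,(71,95,z),T((73,73))),(a,(71,-95,z),T((489,58))),(a,(-71,-95,z),T((500,358))),(a,(-71,95,z),T((73,374)))]
side=[(b,(-71,95,z),S((104,74))),(b,(71,95,z),S((350,38))),(b,(71,-95,z),S((507,231))),(b,(-71,-95,z),S((232,276)))]
for n,p in(("top",top),("side",side),("both",top+side)):
    v,f=fit(p,[590,100,0]);print("lid",n,np.round(v,2),f.tolist())
# box bottom corners in side + knob
kb=[(a,(0,0,168),T((273,190))),(b,(0,0,168),S((303,96)))]
print("knob top",atz(a,kb[0][2],168),atz(b,kb[1][2],168))
print("pins side",atz(b,S((75,124)),102),atz(b,S((74,260)),20))
print("boxbottom side", atz(b,S((218,478)),0),atz(b,S((470,435)),0))
E
```

```text
lid top [584.17 103.11   1.66] [[-0.2, -0.3], [0.5, -0.6], [0.1, 0.3], [-0.5, 0.6]]
lid side [580.    99.03   1.78] [[-1.1, 0.0], [0.8, -0.5], [1.0, -0.4], [-0.7, 0.5]]
lid both [583.02 102.68   1.67] [[-0.0, 0.2], [0.7, -0.2], [0.3, 0.8], [-0.3, 1.1], [-0.4, -0.7], [1.3, -1.2], [1.4, -1.2], [-0.2, -0.4]]
knob top [583.69047383 101.47613878 168.        ] [579.63789762  94.48043188 168.        ]
pins side [497.19949155 201.39572296 102.        ] [496.04108865 195.59228795  20.        ]
boxbottom side [521.22587525  22.78793553   0.        ] [655.41771131  22.06848074   0.        ]
```

Request:
send_rows:
  targets:
    - [-1,-0.04,-0.021,0,0,0,0]
    - [-1,-0.04,-0.021,0,0,0,0]
    - [-1,-0.04,-0.021,0,0,0,0]
    - [-1,-0.036,-0.021,0.0,0,0,0]
    - [-1,0,0,0.04,0,0,-0.029]
    - [-1,0,0,0.04,0,0,0]
    - [-1,0,0,0.024,0,0,0]
    - [-1,0,0,0.01,0,0,0]
    - [1,0,0,0,0,0,0]
    - [1,0,0,0,0,0,0]
  squeeze: 40

```text
time_s: 4.5
eef_pos: [582.5, 103.6, 144.5]
ee_rot: [0.001, -0.015, 1.0, -0.0]
force: [-0.2, -0.7, 0.1]
grip_width: 0.603
grip_force: 0.0
```

Request:
send_rows:
  targets:
    - [1,0,0,0,0,0,0]
    - [1,0,0,0,0,0,0]
    - [1,0,0,0,0,0,0]
    - [1,0,0,0,0,0,0]
    - [1,0,0,-0.005,0,0,0]
    - [1,0,0,-0.01,0,0,0]
    - [1,0,0,-0.01,0,0,0]
    - [1,0,0,-0.01,0,0,0]
    - [1,0,0,0,0,0,0]
    - [1,0,0,0,0,0,0]

```text
time_s: 5.75
eef_pos: [581.8, 103.2, 177.9]
ee_rot: [-0.0, -0.015, 1.0, 0.0]
force: [0.4, 0.3, -0.4]
grip_width: -0.002
grip_force: 0.0
```

```bash
python3 - <<'E'
from h import *
st()
b=ctrl.capture("side");a=ctrl.capture("top")
B=cv2.resize(b["img"][90:230,240:400],None,fx=5,fy=4,interpolation=cv2.INTER_CUBIC)
B=cv2.resize(b["img"][100:230,250:390],None,fx=4,fy=4,interpolation=cv2.INTER_CUBIC)
A=cv2.resize(a["img"][100:200,150:270],None,fx=4,fy=4,interpolation=cv2.INTER_CUBIC)
A=cv2.copyMakeBorder(A[:,:240],0,120,0,0,cv2.BORDER_CONSTANT)
cv2.imwrite("pics/s2.png",np.hstack([B,A])[:,:,::-1]);print(np.hstack([B,A]).shape)
E
```

```text
t 5.75 pos [581.8 103.2 177.9] x [-1.    -0.029  0.   ] y [-0.029  1.     0.   ] z [-0.  0. -1.] F [ 0.4  0.3 -0.4] gw -0.002 gf 0.0
(520, 800, 3)
```

View pics/s2.png

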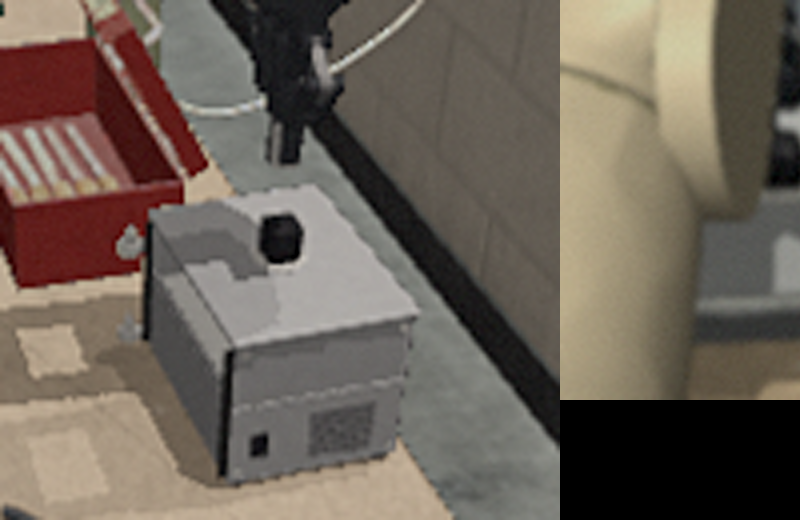

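```bash
python3 - <<'E'
from h import *
b=ctrl.capture("side")
for X in([581.8,103.2,178],[583,102,168],[583,102,136],[581.8,103.2,200]): print(X,proj(b,X),((proj(b,X)-[250,100])*4).round())
E
```

```text
[581.8, 103.2, 178] [319.99074498 150.96667267] [280. 204.]
[583, 102, 168] [320.28348611 154.13268738] [281. 217.]
[583, 102, 136] [319.52236143 163.57393268] [278. 254.]
[581.8, 103.2, 200] [320.52805263 144.22253424] [282. 177.]
```

```bash
python3 - <<'E'
from h import *
b=ctrl.capture("side")
s,R=st();print(np.round(s["joints"],3))
print(proj(b,[135.7,506.8,196.6]),proj(b,[135.7,506.8,210]),proj(b,[135.7,506.8,240]))
i0=cv2.imread("pics/s0.png")[20:130,90:200]
i1=b["img"][60:170,270:380,::-1]
cv2.imwrite("pics/g.png",cv2.resize(np.hstack([i0,i1]),None,fx=3.6,fy=3.6,interpolation=cv2.INTER_CUBIC))
E
```

```text
t 5.95 pos [581.9 103.2 177.9] x [-1.    -0.029  0.001] y [-0.029  1.     0.   ] z [-0.001  0.    -1.   ] F [-0.2  0.3 -0.2] gw -0.004 gf 0.0
[-0.023  0.473  1.317 -0.     1.352 -1.623]
[154.12317524 104.35554125] [153.39899194 100.57309826] [151.7454945   91.93680444]
```

View pics/g.png

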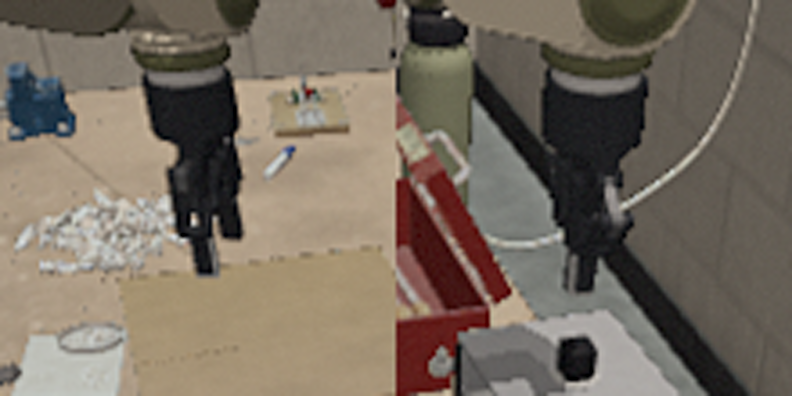

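```bash
python3 - <<'E'
from h import *
a=ctrl.capture("top");b=ctrl.capture("side")
for X in([427,185.6,257],[427,185.6,270],[427,228,270],[427,143,270],[427,185.6,350]): print(X,proj(a,X).round(1),up((0,0),(0,0),1), ((proj(a,X)-[150,100])*5).round())
i0=cv2.imread("pics/t0.png")
for X in([135.7,506.8,210],[582,103,178]): print(proj(a,X))
print(np.array(a["R"]).round(3))
d=atz(b,(321.4,140.6),178);o,dr=ray(b,(321.4,140.6));print(d, atz(b,(321.4,140.6),212))
E
```

```text
[427, 185.6, 257] [147.9 202.4] [0.0, 0.0] [-11. 512.]
[427, 185.6, 270] [145.4 201.1] [0.0, 0.0] [-23. 505.]
[427, 228, 270] [122.2 201.4] [0.0, 0.0] [-139.  507.]
[427, 143, 270] [168.7 200.8] [0.0, 0.0] [ 93. 504.]
[427, 185.6, 350] [127.9 192.1] [0.0, 0.0] [-110.  461.]
[-21.19937534 362.18649864]
[202.51943821 136.74423703]
[[-0.012 -1.    -0.002]
 [-0.989  0.012 -0.148]
 [ 0.148  0.001 -0.989]]
[606.98775095 159.89607467 178.        ] [583.12550457 102.11599568 212.        ]
```

Request:
send_rows:
  targets:
    - [1,0,0,-0.03,0,0,0]
    - [1,0.04,0,0,0,0,0]
    - [1,0.04,0,0,0,0,0]
    - [1,0.04,-0.03,0,0,0,0]
    - [1,0.04,-0.03,0,0,0,0]
    - [1,0.04,-0.04,0,0,0,0]
    - [1,0,-0.04,0,0,0,0]
    - [1,0,-0.04,0,0,0,0]
    - [1,0,-0.0,0,0,0,0]
    - [1,0,0,0,0,0,0]

```text
time_s: 7.3
eef_pos: [387.2, -82.1, 208.2]
ee_rot: [-0.0, -0.014, 1.0, 0.0]
force: [-0.2, 0.5, -0.9]
grip_width: -0.001
grip_force: 0.0
```

```bash
python3 - <<'E'
from h import *
s,R=st()
a=ctrl.capture("top");b=ctrl.capture("side");P=s["eef_pos"]
o=[]
for c in(a,b):
    p=proj(c,P);print(p);x,y=int(p[0]),int(p[1]);x0,y0=max(0,x-55),max(0,y-55)
    i=c["img"][y0:y0+110,x0:x0+110].copy();print(x0,y0)
    o.append(cv2.resize(i,(396,396),interpolation=cv2.INTER_CUBIC))
    cv2.drawMarker(o[-1],(int((p[0]-x0+.5)*3.6),int((p[1]-y0+.5)*3.6)),(255,0,0),0,12,1)
cv2.imwrite("pics/g2.png",np.hstack(o)[:,:,::-1])
E
```

```text
t 7.3 pos [387.2 -82.1 208.2] x [-1.    -0.029  0.   ] y [-0.029  1.     0.   ] z [-0.  0. -1.] F [-0.2  0.5 -0.9] gw -0.001 gf 0.0
[291.38763339 224.97766114]
236 169
[270.84339099 188.56025806]
215 133
```

View pics/g2.png

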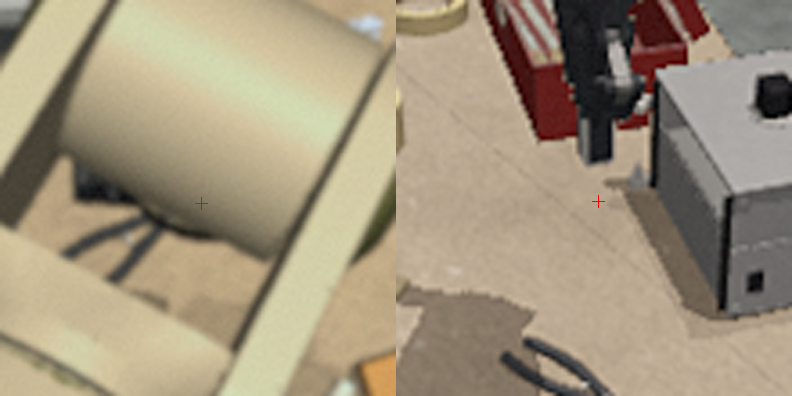

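The fingertip is drawn about 11 px (about 33 mm) higher than the reported TCP, and the missed grasp fits that. I'll check it with a gentle touch on clear bench.

Request:
send_rows:
  targets:
    - [1,-0.03,-0.01,0.04,0,0,0]
    - [1,-0.03,-0.01,0.04,0,0,0]
    - [1,0,0,0.04,0,0,0]
    - [1,0,0,0.04,0,0,0]
    - [1,0,0,0.02,0,0,0]
    - [1,0,0,0.01,0,0,0]
    - [1,0,0,0.005,0,0,0]
    - [1,0,0,0.005,0,0,0]
    - [1,0,0,0,0,0,0]
    - [1,0,0,0,0,0,0]

```text
time_s: 8.65
eef_pos: [448.1, -100.9, 8.6]
ee_rot: [0.0, -0.015, 1.0, -0.0]
force: [0.1, -0.2, 0.4]
grip_width: -0.001
grip_force: 0.0
```

```bash
python3 - <<'E'
from h import *
s,R=st()
b=ctrl.capture("side");P=s["eef_pos"]
p=proj(b,P);x,y=int(p[0]),int(p[1])
i=cv2.resize(b["img"][y-60:y+40,x-50:x+50],None,fx=5,fy=5,interpolation=cv2.INTER_CUBIC)
cv2.drawMarker(i,(250,300),(255,0,0),0,12,1);print(p,proj(b,np.add(P,[0,0,33])))
cv2.imwrite("pics/g3.png",i[:,:,::-1])
E
```

```text
t 8.65 pos [ 448.1 -100.9    8.6] x [-1.    -0.029 -0.001] y [-0.029  1.    -0.   ] z [ 0.001 -0.    -1.   ] F [ 0.1 -0.2  0.4] gw -0.001 gf 0.0
[294.88267632 249.70474594] [295.27900178 240.64769738]
```

View pics/g3.png

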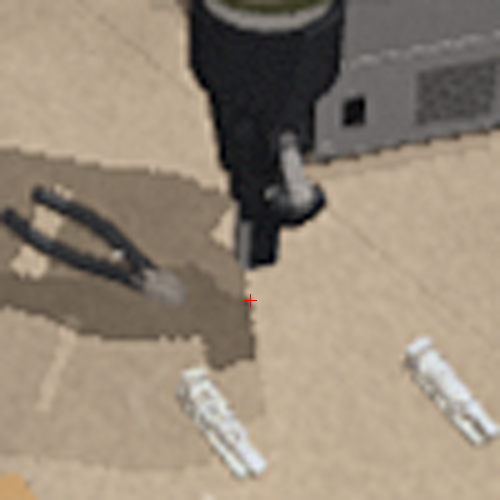

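The tip sits well above the marker and above the bench. I'm continuing down gently.

Request:
send_rows:
  targets:
    - [1,0,0,0.008,0,0,0]
    - [1,0,0,0.006,0,0,0]
    - [1,0,0,0.004,0,0,0]
    - [1,0,0,0.002,0,0,0]
    - [1,0,0,0.001,0,0,0]
    - [1,0,0,0.001,0,0,0]
    - [1,0,0,0.001,0,0,0]
    - [1,0,0,0,0,0,0]
    - [1,0,0,0,0,0,0]
    - [1,0,0,0,0,0,0]

```text
time_s: 9.95
eef_pos: [447.9, -100.8, -14.7]
ee_rot: [0.0, -0.015, 1.0, -0.0]
force: [0.0, -0.3, 0.1]
grip_width: 0.001
grip_force: 0.0
```

Request:
send_rows:
  targets:
    - [1,0,0,0.001,0,0,0]
    - [1,0,0,0.001,0,0,0]
    - [1,0,0,0.001,0,0,0]
    - [1,0,0,0.001,0,0,0]
    - [1,0,0,0,0,0,0]
    - [1,0,0,0,0,0,0]
    - [1,0,0,0,0,0,0]
    - [1,0,0,0,0,0,0]
    - [1,0,0,0,0,0,0]
    - [1,0,0,0,0,0,0]

```text
time_s: 11.2
eef_pos: [447.9, -100.8, -18.8]
ee_rot: [0.0, -0.015, 1.0, -0.0]
force: [0.0, -0.1, 0.2]
grip_width: 0.0
grip_force: 0.0
```

Request:
send_rows:
  targets:
    - [1,0,0,0.001,0,0,0]
    - [1,0,0,0.001,0,0,0]
    - [1,0,0,0.001,0,0,0]
    - [1,0,0,0.001,0,0,0]
    - [1,0,0,0.001,0,0,0]
    - [1,0,0,0,0,0,0]
    - [1,0,0,0,0,0,0]
    - [1,0,0,0,0,0,0]
    - [1,0,0,0,0,0,0]
    - [1,0,0,0,0,0,0]

```text
time_s: 12.45
eef_pos: [447.9, -100.8, -23.8]
ee_rot: [-0.0, -0.015, 1.0, -0.0]
force: [0.3, -0.2, -0.7]
grip_width: -0.004
grip_force: 0.0
```

Request:
send_rows:
  targets:
    - [1,0,0,0.001,0,0,0]
    - [1,0,0,0.001,0,0,0]
    - [1,0,0,0.001,0,0,0]
    - [1,0,0,0,0,0,0]
    - [1,0,0,0,0,0,0]
    - [1,0,0,0,0,0,0]
    - [1,0,0,0,0,0,0]
    - [1,0,0,0,0,0,0]
    - [1,0,0,0,0,0,0]
    - [1,0,0,0,0,0,0]

```text
time_s: 13.7
eef_pos: [447.9, -100.8, -26.8]
ee_rot: [-0.0, -0.015, 1.0, 0.0]
force: [0.2, 0.3, -0.6]
grip_width: 0.004
grip_force: 0.0
```

Request:
send_rows:
  targets:
    - [1,0,0,0.001,0,0,0]
    - [1,0,0,0.001,0,0,0]
    - [1,0,0,0.001,0,0,0]
    - [1,0,0,0,0,0,0]
    - [1,0,0,0,0,0,0]
    - [1,0,0,0,0,0,0]
    - [1,0,0,0,0,0,0]
    - [1,0,0,0,0,0,0]
    - [1,0,0,0,0,0,0]
    - [1,0,0,0,0,0,0]

```text
time_s: 14.95
eef_pos: [447.9, -100.8, -29.8]
ee_rot: [0.0, -0.015, 1.0, -0.0]
force: [-0.3, -0.3, -0.1]
grip_width: -0.004
grip_force: 0.0
```

```bash
python3 - <<'E'
from h import *
s,R=st()
b=ctrl.capture("side");P=s["eef_pos"]
i=cv2.resize(b["img"][180:280,245:345],None,fx=5,fy=5,interpolation=cv2.INTER_CUBIC)
for z in(0,10): 
    p=proj(b,[P[0],P[1],z]);cv2.drawMarker(i,(int((p[0]-245+.5)*5),int((p[1]-180+.5)*5)),(255,0,0),0,12,1);print(p)
cv2.imwrite("pics/g4.png",i[:,:,::-1])
E
```

```text
t 14.95 pos [ 447.9 -100.8  -29.8] x [-1.    -0.029 -0.   ] y [-0.029  1.    -0.   ] z [ 0. -0. -1.] F [-0.3 -0.3 -0.1] gw -0.004 gf 0.0
[294.68315501 251.98758171]
[294.79999847 249.30462678]
```

View pics/g4.png

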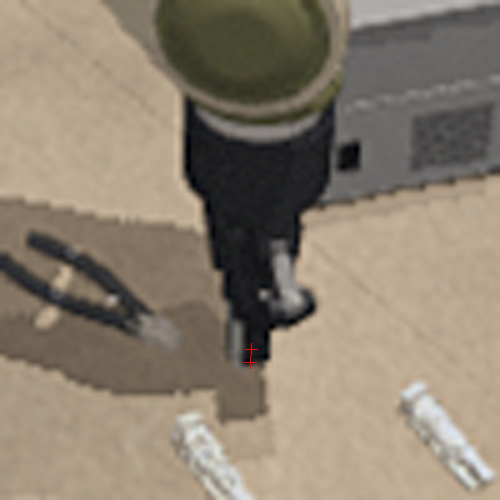

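Request:
send_rows:
  targets:
    - [1,0,0,-0.06,0,0,0]
    - [1,0,0,-0.06,0,0,0]
    - [1,0,0,-0.05,0,0,0]
    - [1,0.01,0.05,0,0,0,0]
    - [1,0.01,0.05,0,0,0,0]
    - [1,0.02,0.05,0,0,0,0]
    - [1,0.02,0.05,0,0,0,0]
    - [1,0.02,0.05,0,0,0,0]
    - [1,0.02,0.05,0,0,0,0]
    - [1,0.0,0.05,0,0,0,0]

```text
time_s: 16.25
eef_pos: [336.5, 247.7, 140.5]
ee_rot: [0.0, -0.015, 1.0, 0.0]
force: [1.0, -0.5, 0.5]
grip_width: 0.001
grip_force: 0.0
```

```bash
python3 - <<'E'
from h import *
s,R=st()
a=ctrl.capture("top");b=ctrl.capture("side");P=np.array(s["eef_pos"])
o=[]
for c in(a,b):
    p=proj(c,P);x,y=int(p[0]),int(p[1]);x0,y0=max(0,x-50),max(0,y-60)
    i=cv2.resize(c["img"][y0:y0+110,x0:x0+100],(400,440),interpolation=cv2.INTER_CUBIC)
    for z,col in((0,(255,0,0)),(35,(0,255,0)),(50,(0,0,255))):
        p=proj(c,P+[0,0,z]);cv2.drawMarker(i,(int((p[0]-x0+.5)*4),int((p[1]-y0+.5)*4)),col,0,10,1)
    print(x0,y0);o.append(i)
cv2.imwrite("pics/g5.png",np.hstack(o)[:,:,::-1])
E
```

```text
t 16.25 pos [336.5 247.7 140.5] x [-1.   -0.03 -0.  ] y [-0.03  1.    0.  ] z [ 0.  0. -1.] F [ 1.  -0.5  0.5] gw 0.001 gf 0.0
86 194
177 88
```

View pics/g5.png

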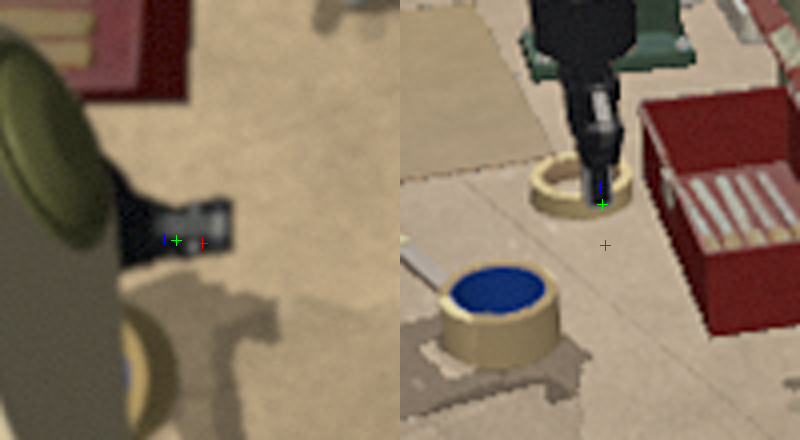

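```bash
python3 - <<'E'
from h import *
s,R=st();P=np.array(s["eef_pos"])
a=ctrl.capture("top");b=ctrl.capture("side")
for pa,pb in(((228,226),(197,204)),((218,226),(197,204)),((228,226),(197,198))):
    pa=up(pa,(86,194),4);pb=up(pb,(177,88),4)
    X,e=tri(a,pa,b,pb);print(X.round(1),round(float(e),2),(X-P).round(1))
E
```

```text
t 16.35 pos [336.8 249.3 140.2] x [-0.999 -0.034 -0.   ] y [-0.034  0.999  0.001] z [ 0.     0.001 -1.   ] F [-0.5 -0.8 -0.5] gw -0.001 gf 0.0
[335.5 215.6 193.3] 9.42 [ -1.2 -33.7  53.1]
[336.1 221.8 190. ] 9.02 [ -0.7 -27.5  49.7]
[335.4 213.4 199.4] 9.12 [ -1.4 -36.   59.2]
```

Request:
send_rows:
  targets:
    - [1,-0.04,0,0.04,0,0,0]
    - [1,0,0,0.04,0,0,0]
    - [1,0,0,0.04,0,0,0]
    - [1,0,0,0.03,0,0,0]
    - [1,0,0,0.01,0,0,0]
    - [1,0,0,0.01,0,0,0]
    - [1,0,0,0.004,0,0,0]
    - [1,0,0,0.002,0,0,0]
    - [1,0,0,0,0,0,0]
    - [1,0,0,0,0,0,0]

```text
time_s: 17.7
eef_pos: [378.1, 247.3, -34.1]
ee_rot: [0.001, -0.015, 1.0, -0.0]
force: [-5.2, -4.2, 18.3]
grip_width: -0.001
grip_force: 9.4
```

Request:
send_rows:
  targets:
    - [1,0,0,0.001,0,0,0]
    - [1,0,0,0.001,0,0,0]
    - [1,0,0,0.001,0,0,0]
    - [1,0,0,0,0,0,0]
    - [1,0,0,0,0,0,0]
    - [1,0,0,0,0,0,0]
    - [1,0,0,0,0,0,0]
    - [1,0,0,0,0,0,0]
    - [1,0,0,0,0,0,0]
    - [1,0,0,0,0,0,0]

```text
time_s: 18.95
eef_pos: [378.3, 247.3, -34.3]
ee_rot: [0.001, -0.015, 1.0, -0.0]
force: [-19.7, -11.2, 66.6]
grip_width: 0.001
grip_force: 33.3
```

Contact with the bench comes at a reported z of −33.5, so the true tip is 33.5 mm higher than reported. I'll back off a little and compare xy in both cameras.

Request:
send_rows:
  targets:
    - [1,0,0,-0.003,0,0,0]
    - [1,0,0,-0.001,0,0,0]
    - [1,0,0,0,0,0,0]
    - [1,0,0,0,0,0,0]
    - [1,0,0,0,0,0,0]
    - [1,0,0,0,0,0,0]
    - [1,0,0,0,0,0,0]
    - [1,0,0,0,0,0,0]
    - [1,0,0,0,0,0,0]
    - [1,0,0,0,0,0,0]

```text
time_s: 20.2
eef_pos: [378.2, 247.5, -34.1]
ee_rot: [0.001, -0.015, 1.0, 0.0]
force: [-2.5, -1.4, 12.7]
grip_width: -0.001
grip_force: 6.3
```

```bash
python3 - <<'E'
from h import *
s,R=st()
a=ctrl.capture("top");b=ctrl.capture("side");P=np.array(s["eef_pos"]);P[2]=1
o=[]
for c in(a,b):
    p=proj(c,P);x,y=int(p[0]),int(p[1]);x0,y0=max(0,x-50),max(0,y-60)
    i=cv2.resize(c["img"][y0:y0+100,x0:x0+100],(400,400),interpolation=cv2.INTER_CUBIC)
    for d,col in(((0,0,0),(255,0,0)),((0,-20,0),(0,255,0)),((20,0,0),(0,0,255))):
        p=proj(c,P+d);cv2.drawMarker(i,(int((p[0]-x0+.5)*4),int((p[1]-y0+.5)*4)),col,0,10,1)
    print(x0,y0);o.append(i)
cv2.imwrite("pics/g6.png",np.hstack(o)[:,:,::-1])
E
```

```text
t 20.2 pos [378.2 247.5 -34.1] x [-1.    -0.029 -0.001] y [-0.029  1.     0.   ] z [ 0.001  0.    -1.   ] F [-2.5 -1.4 12.7] gw -0.001 gf 6.3
107 180
193 124
```

View pics/g6.png

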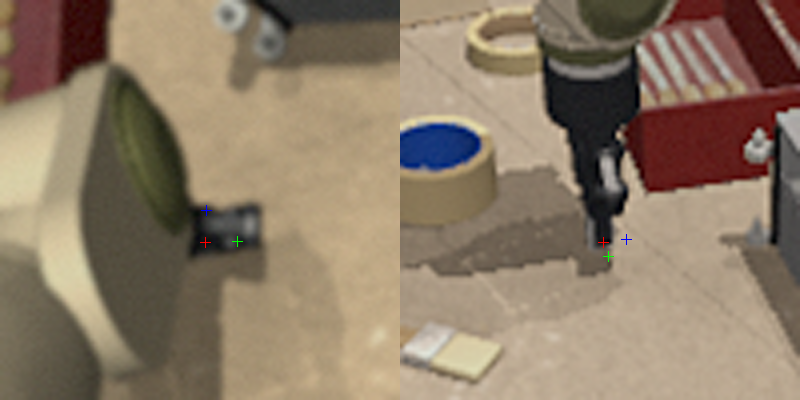

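```bash
python3 - <<'E'
from h import *
a=ctrl.capture("top");b=ctrl.capture("side")
print("base side",proj(b,[0,0,0]).round(1),proj(b,[0,0,30]).round(1),"top",proj(a,[0,0,0]).round(1),proj(a,[0,0,150]).round(1))
i0=cv2.imread("pics/s0.png")[170:310,50:200];i1=cv2.imread("pics/t0.png")[300:420,190:330]
cv2.drawMarker(i0,tuple(int(v) for v in proj(b,[0,0,0])-[50,170]),(0,0,255),0,6,1)
cv2.drawMarker(i1,tuple(int(v) for v in proj(a,[0,0,0])-[190,300]),(0,0,255),0,6,1)
i0=cv2.resize(i0,(400,373));i1=cv2.resize(i1,(400,343));i1=cv2.copyMakeBorder(i1,0,30,0,0,0)
cv2.imwrite("pics/base.png",np.hstack([i0,i1]))
E
```

```text
base side [121.9 257.1] [119.2 248.9] top [257.1 398.8] [252.2 423.9]
```

View pics/base.png

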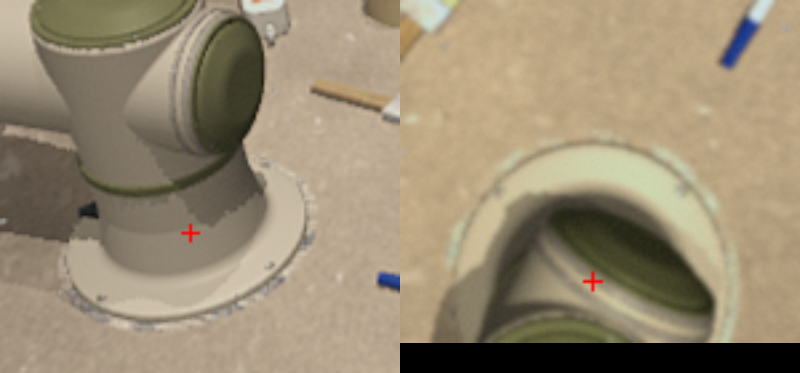

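```bash
python3 - <<'E'
from h import *
a=ctrl.capture("top");b=ctrl.capture("side")
g=lambda c,r0,r1,c0,c1:print(c0,r0,"\n",cv2.cvtColor(c["img"],cv2.COLOR_RGB2GRAY)[r0:r1,c0:c1])
np.set_printoptions(linewidth=200)
g(b,176,198,234,252); g(a,226,252,152,178)
E
```

```text
234 176 
 [[120 119 110 113 110  60  20  27  26  26  33  28  22  11  24 171 180 171]
 [108 106  96  95 119  82  26  18  22  29  29  18  43  37 103 167 173 170]
 [ 98  98  96  94 106  87  65  32  21  26  25  50 137 153 162 171 170 170]
 [ 98  98  95  97  99  83  99  65  22  28  22  59 154 179 171 166 170 172]
 [ 99  98  97  95  97  80 111  70  21  31  20  49 126 175 176 155 165 173]
 [101 100  98  98  99  92 112  73  20  31  26  37 112 141 168 168 160 159]
 [ 99  99  97  97  98  94 116  70  19  30  29  37 109 151 170 175 167 161]
 [ 98  97  98  97  94  84 112  74  23  30  21  40 130 170 172 172 170 169]
 [ 96  97  97  96  94  77 108  78  29  19  14  24 137 167 168 170 168 166]
 [ 96  97  97  98  97  89 110  82  52  54  65 117 152 166 165 165 165 164]
 [ 94  94  97  97  98  98 105  99  93  91  93 113 158 168 166 162 164 165]
 [ 91  87  93  97  97 101  99 100 100  98  89 123 162 169 165 164 165 167]
 [ 86 125 104  90  93  96  97  94  94  91  90 115 150 161 161 163 162 162]
 [132 155 145 110  92  92  93  92  93  92  87  81 147 162 157 159 161 160]
 [150 154 157 118  92  93  93  94  91  9
[... 2653 characters left out ...]
  90  86  86  87  89  87  86  86  93 113 132 141 142 141]
 [ 79  83  85  86  91  93  93  91  89  91  90  92  90  86  88  87  90  86  87  86  92 112 136 143 141 144]
 [ 82  85  90  91  96  93  95  92  88  92  90  91  85  84  90  88  90  89  90  90  93 113 135 141 141 141]
 [ 83  88  95  94  91  93  91  91  88  91  90  92  95  94  90  90  89  92  89  90  97 116 136 142 141 141]
 [ 84  87  90  89  91  90  93  91  88  88  93 105 115 112 101  97  93  96  94  93 102 119 135 140 142 143]
 [ 86  91  90  88  90  89  90  86  88  89 104 122 135 133 128 116 118 116 111 108 119 128 139 145 144 145]
 [ 85  90  93  92  92  89  84  84  86  94 109 136 145 148 140 139 138 136 131 128 131 138 147 147 149 150]]
```

```bash
python3 - <<'E'
from h import *
a=ctrl.capture("top");b=ctrl.capture("side")
pa=(171.8,236.5);pb=(243,185.2)
X,e=tri(a,pa,b,pb);print(X,e,proj(a,X),proj(b,X))
for z in(0,10,18,25):print(z,atz(a,pa,z).round(1),atz(b,pb,z).round(1))
print("shadow tip: side",atz(b,(242,191.7),0).round(1),"top",atz(a,(172.5,249),0).round(1), proj(a,[378,247.5,0]),proj(b,[378,247.5,0]))
E
```

```text
[377.30092297 206.61618502  25.88572001] 10.041143493196651 [171.37625567 239.39142112] [245.2163273 184.9370426]
0 [386.8 213.3   0. ] [376.5 243.7   0. ]
10 [385.9 210.4  10. ] [374.  229.5  10. ]
18 [385.1 208.1  18. ] [372.1 218.2  18. ]
25 [384.4 206.1  25. ] [370.4 208.3  25. ]
shadow tip: side [366.  208.6   0. ] top [355.4 210.6   0. ] [158.04973928 240.16119944] [243.22052079 184.49246276]
```

```bash
python3 - <<'E'
from h import *
a=ctrl.capture("top");b=ctrl.capture("side")
for z in(0,85):
  X=[430,305,z];print(z,"top",proj(a,X).round(1),"side",proj(b,X).round(1))
i=np.vstack([cv2.resize(cv2.imread("pics/t0.png")[170:240,90:180],None,fx=4,fy=4,interpolation=cv2.INTER_CUBIC),cv2.resize(cv2.imread("pics/s0.png")[100:175,225:315],None,fx=4,fy=4,interpolation=cv2.INTER_CUBIC)])
for z in(0,85):
  p=(proj(a,[430,305,z])-[90,170]+.5)*4;cv2.drawMarker(i,tuple(int(v) for v in p),(0,255,0),0,10,1)
  p=(proj(b,[430,305,z])-[225,100]+.5)*4+[0,280];cv2.drawMarker(i,tuple(int(v) for v in p),(0,255,0),0,10,1)
c=b["img"][120:200,215:275,::-1]
j=cv2.resize(c,None,fx=7,fy=7,interpolation=cv2.INTER_CUBIC)
j=cv2.copyMakeBorder(j,0,max(0,i.shape[0]-j.shape[0]),0,0,0)[:i.shape[0]]
cv2.imwrite("pics/tb.png",np.hstack([i,j]));print(i.shape)
E
```

```text
0 top [136.  219.9] side [254.7 173. ]
85 top [122.1 215. ] side [254.  151.5]
(580, 360, 3)
```

View pics/tb.png

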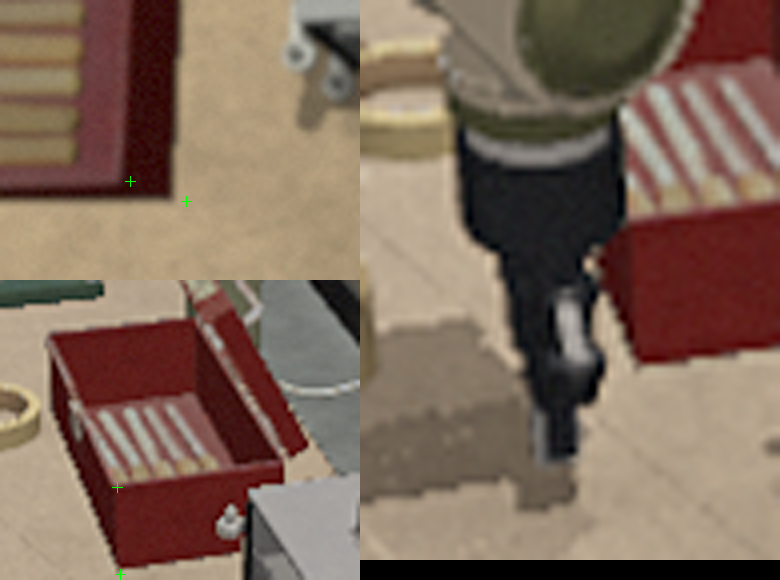

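The toolbox corner lands where both cameras predict, so the calibration is good. Only the TCP height is off, with the tip 33.5 mm above the reported z, and I'll allow for that from here.

Request:
send_rows:
  targets:
    - [1,0,0,-0.05,0,0,0]
    - [0,0,0,-0.06,0,0,0]
    - [-1,0,0,-0.06,0,0,0]
    - [-1,0,0,-0.054,0,0,0]
    - [-1,-0.04,-0.03,0,0,0,0]
    - [-1,-0.04,-0.03,0,0,0,0]
    - [-1,-0.04,-0.03,0,0,0,0]
    - [-1,-0.04,-0.03,0,0,0,0]
    - [-1,-0.04,-0.03,0,0,0,0]
    - [-1,0,0,0,0,0,0]

```text
time_s: 21.95
eef_pos: [583.6, 101.1, 187.8]
ee_rot: [-0.001, -0.013, 1.0, -0.0]
force: [0.1, -0.4, -0.3]
grip_width: 1.0
grip_force: 0.0
```

Request:
send_rows:
  targets:
    - [-1,0,0,0.03,0,0,0]
    - [-1,0,0,0.03,0,0,0]
    - [-1,0,0,0.015,0,0,0]
    - [-1,0,0,0.007,0,0,0]
    - [-1,0,0,0,0,0,0]
    - [1,0,0,0,0,0,0]
    - [1,0,0,0,0,0,0]
    - [1,0,0,0,0,0,0]
    - [1,0,0,0,0,0,0]
    - [1,0,0,0,0,0,0]

```text
time_s: 23.2
eef_pos: [582.2, 103.2, 107.6]
ee_rot: [0.0, -0.015, 1.0, 0.0]
force: [-0.1, -0.3, 4.4]
grip_width: 0.318
grip_force: 41.1
```

Request:
send_rows:
  targets:
    - [1,0,0,0,0,0,0]
    - [1,0,0,0,0,0,0]
    - [1,0,0,0,0,0,0]
    - [1,0,0,0,0,0,0]
    - [1,0,0,0,0,0,0]
    - [1,0,0,0,0,0,0]
    - [1,0,0,0,0,0,0]
    - [1,0,0,0,0,0,0]
    - [1,0,0,0,0,0,0]
    - [1,0,0,0,0,0,0]

```text
time_s: 24.45
eef_pos: [582.2, 103.2, 107.6]
ee_rot: [0.0, -0.015, 1.0, 0.0]
force: [-0.1, 0.4, 6.4]
grip_width: 0.32
grip_force: 41.3
```

Request:
send_rows:
  targets:
    - [1,0,0,-0.01,0,0,0]
    - [1,0,0,-0.015,0,0,0]
    - [1,0,0,-0.015,0,0,0]
    - [1,0.03,0.016,0,0,0,0]
    - [1,0.032,0.016,0,0,0,0]
    - [1,0.032,0.016,0,0,0,0]
    - [1,0.032,0.017,0,0,0,0]
    - [1,0.032,0.017,0,0,0,0]
    - [1,0.033,0.017,0,0,0,0]
    - [1,0,0,0,0,0,0.029]

```text
time_s: 25.7
eef_pos: [386.9, 197.4, 148.2]
ee_rot: [0.0, -0.001, 1.0, 0.0]
force: [-0.2, 0.2, -1.1]
grip_width: 0.324
grip_force: 40.6
```

Request:
send_rows:
  targets:
    - [1,0,0,0.03,0,0,0]
    - [1,0,0,0.03,0,0,0]
    - [1,0,0,0.03,0,0,0]
    - [1,0,0,0.03,0,0,0]
    - [1,0,0,0.02,0,0,0]
    - [1,0,0,0.01,0,0,0]
    - [1,0,0,0.005,0,0,0]
    - [1,0,0,0.003,0,0,0]
    - [1,0,0,0,0,0,0]
    - [1,0,0,0,0,0,0]

```text
time_s: 26.95
eef_pos: [388.4, 196.6, -10.4]
ee_rot: [0.0, -0.0, 1.0, 0.0]
force: [0.7, 0.1, -0.8]
grip_width: 0.322
grip_force: 40.6
```

Request:
send_rows:
  targets:
    - [1,0,0,0.002,0,0,0]
    - [1,0,0,0.002,0,0,0]
    - [1,0,0,0.001,0,0,0]
    - [1,0,0,0,0,0,0]
    - [-0.5,0,0,0,0,0,0]
    - [-0.5,0,0,0,0,0,0]
    - [-0.5,0,0,0,0,0,0]
    - [-0.5,0,0,-0.02,0,0,0]
    - [-0.5,0,0,-0.05,0,0,0]
    - [-0.5,0,0,-0.06,0,0,0]

```text
time_s: 28.2
eef_pos: [387.5, 196.4, 115.2]
ee_rot: [-0.001, -0.0, 1.0, -0.0]
force: [1.1, -0.4, 0.2]
grip_width: 0.746
grip_force: 0.0
```

Request:
send_rows:
  targets:
    - [-0.5,0,0,-0.05,0,0,0]
    - [-0.5,0,0,-0.04,0,0,0.16]
    - [-0.2,0,-0.03,0,0,0,0]
    - [-0.2,0,-0.04,0,0,0,0]
    - [-0.2,0,-0.04,0,0,0,0]
    - [-0.2,0,0,0,0,0,0.16]
    - [-0.2,0,0,0,0,0,0.16]
    - [-0.2,0,0,0,0,0,0.16]
    - [-0.2,0,0,0,0,0,0.16]
    - [-0.2,0,0,0,0,0,0.16]

```text
time_s: 29.45
eef_pos: [370.6, 88.0, 204.1]
ee_rot: [-0.0, 0.464, 0.886, -0.0]
force: [0.1, -0.5, 1.0]
grip_width: 0.6
grip_force: 0.0
```

```bash
cat >> h.py <<'E'
def white(c,cx,cy,r,z):
    i=c["img"];h=cv2.cvtColor(i,cv2.COLOR_RGB2HSV)
    x0,y0=int(cx-r),int(cy-r);s=h[y0:y0+2*r,x0:x0+2*r]
    m=((s[...,1]<45)&(s[...,2]>150)).astype(np.uint8)
    n,l,st_,ce=cv2.connectedComponentsWithStats(m)
    out=[]
    for k in range(1,n):
        if st_[k,4]>40:
            ys,xs=np.nonzero(l==k);W=np.array([atz(c,(x+x0,y+y0),z)[:2] for x,y in zip(xs,ys)])
            m_=W.mean(0);u,sv,vt=np.linalg.svd(W-m_);d=vt[0]*np.sign(vt[0][1])
            t=(W-m_)@d
            out.append((m_.round(1).tolist(),(m_+d*(t.max()+t.min())/2).round(1).tolist(),"len",round(float(np.ptp(t))),"deg_from_y",round(float(np.degrees(np.arctan2(-d[0],d[1]))),1)))
    return out
E
python3 - <<'E'
from h import *
st()
a=ctrl.capture("top");b=ctrl.capture("side")
for c in(a,b): print([(round(r["score"],2),np.round(atz(c,r["point"],9)[:2]).tolist()) for r in ctrl.landmark_of("blank_a",c)[:5]])
for X in([600,-186,9],[532,-185,9],[407,-186,9]):
    for c in(a,b): p=proj(c,X);print(white(c,p[0],p[1],24,12))
for c in(a,b): print("knob",[(round(r["score"],2),np.round(atz(c,r["point"],29)[:2]).tolist()) for r in ctrl.landmark_of("lid_knob",c)[:2]])
E
```

```text
t 29.45 pos [370.6  88.  204.1] x [-0.569  0.822  0.   ] y [ 0.822  0.569 -0.   ] z [-0.  0. -1.] F [ 0.1 -0.5  1. ] gw 0.6 gf 0.0
[(0.65, [507.0, -181.0]), (0.51, [402.0, -183.0]), (0.48, [599.0, -179.0]), (0.33, [284.0, -238.0]), (0.24, [518.0, -408.0])]
[(0.61, [417.0, -183.0]), (0.57, [502.0, -188.0]), (0.44, [607.0, -188.0])]
[([596.6, -185.0], [596.6, -183.9], 'len', 67, 'deg_from_y', -1.0)]
[([592.6, -188.7], [592.7, -186.9], 'len', 81, 'deg_from_y', -3.6), ([563.0, -253.0], [558.4, -252.6], 'len', 46, 'deg_from_y', 85.1)]
[([592.4, -185.2], [592.4, -183.8], 'len', 67, 'deg_from_y', -1.8), ([503.4, -183.7], [503.5, -183.8], 'len', 68, 'deg_from_y', 25.5)]
[([591.6, -173.6], [590.1, -180.0], 'len', 69, 'deg_from_y', -13.5), ([498.2, -188.3], [498.2, -188.2], 'len', 77, 'deg_from_y', 19.1), ([547.7, -254.6], [548.1, -254.5], 'len', 33, 'deg_from_y', -86.5)]
[([407.7, -175.3], [407.5, -174.2], 'len', 66, 'deg_from_y', 12.5)]
[([403.9, -180.6], [403.6, -178.7], 'len', 79, 'deg_from_y', 9.0)]
knob []
knob [(0.96, [385.0, 182.0]), (0.32, [405.0, -308.0])]
```

Request:
send_rows:
  targets:
    - [-0.2,0,0,0,0,0,0.129]
    - [-0.2,0,0,0,0,0,0.129]
    - [-0.2,0,0,0,0,0,0.129]
    - [-0.2,-0.04,-0.003,0,0,0,0]
    - [-0.2,-0.045,-0.004,0,0,0,0]
    - [-0.2,-0.045,-0.004,0.02,0,0,0]
    - [-0.2,-0.045,-0.004,0.04,0,0,0]
    - [-0.2,-0.045,-0.003,0.04,0,0,0]
    - [-0.2,-0.045,-0.003,0.04,0,0,0]
    - [-0.2,0,0,0,0,0,0]

```text
time_s: 31.0
eef_pos: [407.9, -176.3, 61.6]
ee_rot: [-0.003, 0.624, 0.781, -0.0]
force: [0.1, 0.9, 0.7]
grip_width: 0.594
grip_force: 0.0
```

```bash
python3 - <<'E'
from h import *
s,R=st();P=np.array(s["eef_pos"])
print(R.T@(np.array([407.6,-175,-31])-P))
E
```

```text
t 31.0 pos [ 407.9 -176.3   61.6] x [-0.221  0.975  0.004] y [ 0.975  0.221 -0.003] z [-0.004  0.003 -1.   ] F [0.1 0.9 0.7] gw 0.594 gf 0.0
[ 0.92949441  0.33356253 92.64214167]
```

Request:
send_rows:
  targets:
    - [-0.2,0,0,0.04,0,0,0]
    - [-0.2,0,0,0.03,0,0,0]
    - [-0.2,0,0,0.015,0,0,0]
    - [-0.2,0,0,0.007,0,0,0]
    - [-0.2,0,0,0,0,0,0]
    - [0.9,0,0,0,0,0,0]
    - [0.9,0,0,0,0,0,0]
    - [0.9,0,0,0,0,0,0]
    - [0.9,0,0,0,0,0,0]
    - [0.9,0,0,0,0,0,0]
  squeeze: 30

```text
time_s: 32.25
eef_pos: [409.4, -175.3, -27.2]
ee_rot: [0.0, 0.624, 0.782, 0.0]
force: [-1.2, 0.7, 5.4]
grip_width: 0.122
grip_force: 29.4
```

Request:
send_rows:
  targets:
    - [0.9,0,0,-0.02,0,0,0]
    - [0.9,0,0,-0.05,0,0,0]
    - [0.9,0,0,-0.06,0,0,0]
    - [0.9,0,0,-0.05,0,0,0]
    - [0.9,0,0,0,0,0,0.1]
    - [0.9,0,0,0,0,0,0.089]
    - [0.9,0,0,0,0,0,0]
    - [0.9,0.03,0.02,0,0,0,0]
    - [0.9,0.04,0.025,0,0,0,0]
    - [0.9,0.04,0.025,0,0,0,0]

```text
time_s: 33.5
eef_pos: [475.7, -61.5, 152.2]
ee_rot: [0.0, 0.694, 0.72, -0.0]
force: [0.6, -0.0, -0.2]
grip_width: 0.126
grip_force: 29.4
```

```bash
cat >> h.py <<'E'
def go(x,y,z,ang=None):
    s,R=st();P=np.array(s["eef_pos"]);print("need",np.round((R.T@(np.array([x,y,z])-P))/1000,4))
    if ang is not None: print("az",round(float(np.radians(np.degrees(np.arctan2(R[1,1],R[0,1]))-ang)),3))
E
python3 - <<'E'
from h import *
go(553.8,56.9,47,1.7)
E
```

```text
t 33.5 pos [475.7 -61.5 152.2] x [-0.037  0.999 -0.   ] y [0.999 0.037 0.   ] z [ 0. -0. -1.] F [ 0.6 -0.  -0.2] gw 0.126 gf 29.4
need [0.1155 0.0824 0.1052]
az 0.007
```

Request:
send_rows:
  targets:
    - [0.9,0.038,0.027,0,0,0,0.007]
    - [0.9,0.038,0.027,0,0,0,0]
    - [0.9,0.039,0.028,0,0,0,0]
    - [0.9,0,0,0.0,0,0,0]
    - [0.9,0,0,0.03,0,0,0]
    - [0.9,0,0,0.03,0,0,0]
    - [0.9,0,0,0.03,0,0,0]
    - [0.9,0,0,0.013,0,0,0]
    - [0.9,0,0,0,0,0,0]
    - [0.9,0,0,0,0,0,0]

```text
time_s: 34.75
eef_pos: [554.1, 54.5, 50.2]
ee_rot: [0.001, 0.697, 0.717, 0.0]
force: [-0.5, 0.4, 0.3]
grip_width: 0.125
grip_force: 30.6
```

Request:
send_rows:
  targets:
    - [0.4,0,0,0,0,0,0]
    - [0.4,0,0,0,0,0,0]
    - [0.4,0,0,0,0,0,0]
    - [0.4,0,0,0,0,0,0]
    - [0.4,0,0,-0.02,0,0,0]
    - [0.4,0,0,-0.04,0,0,0]
    - [0.4,0,0,-0.05,0,0,0]
    - [0,-0.04,0,0,0,0,0]
    - [0,-0.05,-0.01,0,0,0,0]
    - [0,-0.05,-0.01,0,0,0,0]

```text
time_s: 36.0
eef_pos: [537.2, -87.1, 159.3]
ee_rot: [0.0, 0.697, 0.717, 0.0]
force: [0.7, 0.0, 0.3]
grip_width: 0.501
grip_force: 0.0
```

```bash
python3 - <<'E'
from h import *
go(503.5,-184,60,25.5)
a=ctrl.capture("top")
p=proj(a,[503,-184,9]);print(white(a,p[0],p[1],26,12))
p=proj(a,[552,57,84]);print(white(a,p[0],p[1],14,86))
E
```

```text
t 36.0 pos [537.2 -87.1 159.3] x [-0.029  1.    -0.   ] y [1.    0.029 0.   ] z [ 0. -0. -1.] F [0.7 0.  0.3] gw 0.501 gf 0.0
need [-0.0959 -0.0365  0.0993]
az -0.416
[([503.4, -183.7], [503.5, -183.8], 'len', 68, 'deg_from_y', 25.1)]
[([567.4, 87.5], [563.1, 87.7], 'len', 49, 'deg_from_y', 87.4)]
```

Request:
send_rows:
  targets:
    - [-0.2,-0.048,-0.018,0,0,0,0]
    - [-0.2,-0.048,-0.0185,0,0,0,0]
    - [-0.2,0,0,0.04,0,0,-0.139]
    - [-0.2,0,0,0.04,0,0,-0.139]
    - [-0.2,0,0,0.03,0,0,-0.138]
    - [-0.2,0,0,0.03,0,0,0]
    - [-0.2,0,0,0.03,0,0,0]
    - [-0.2,0,0,0.016,0,0,0]
    - [-0.2,0,0,0,0,0,0]
    - [0.9,0,0,0,0,0,0]

```text
time_s: 37.3
eef_pos: [504.4, -183.1, -25.8]
ee_rot: [0.001, 0.534, 0.845, -0.0]
force: [0.5, -0.0, -0.9]
grip_width: 0.401
grip_force: 0.0
```

Request:
send_rows:
  targets:
    - [0.9,0,0,0,0,0,0]
    - [0.9,0,0,0,0,0,0]
    - [0.9,0,0,0,0,0,0]
    - [0.9,0,0,0,0,0,0]
    - [0.9,0,0,-0.02,0,0,0]
    - [0.9,0,0,-0.05,0,0,0]
    - [0.9,0,0,-0.06,0,0,0]
    - [0.9,0,0,-0.05,0,0,0.139]
    - [0.9,0,0,0,0,0,0.139]
    - [0.9,0,0,0,0,0,0.138]

```text
time_s: 38.55
eef_pos: [503.8, -182.8, 154.0]
ee_rot: [0.001, 0.699, 0.715, 0.0]
force: [-0.3, -0.9, -1.0]
grip_width: 0.123
grip_force: 28.1
```

```bash
python3 - <<'E'
from h import *
go(551.2,146.9,49,1.7)
E
```

```text
t 38.55 pos [ 503.8 -182.8  154. ] x [-0.024  1.    -0.001] y [1.    0.024 0.001] z [ 0.001 -0.001 -1.   ] F [-0.3 -0.9 -1. ] gw 0.123 gf 28.1
need [0.3285 0.055  0.1048]
az -0.006
```

Request:
send_rows:
  targets:
    - [0.9,0.037,0.006,0,0,0,0]
    - [0.9,0.048,0.008,0,0,0,0]
    - [0.9,0.048,0.008,0,0,0,0]
    - [0.9,0.048,0.008,0,0,0,0]
    - [0.9,0.048,0.008,0,0,0,0]
    - [0.9,0.05,0.008,0,0,0,0]
    - [0.9,0.05,0.009,0,0,0,0]
    - [0.9,0,0,0.03,0,0,0]
    - [0.9,0,0,0.03,0,0,0]
    - [0.9,0,0,0.025,0,0,0]

```text
time_s: 39.8
eef_pos: [549.2, 147.8, 67.2]
ee_rot: [-0.0, 0.697, 0.717, -0.0]
force: [0.9, 0.7, -1.1]
grip_width: 0.119
grip_force: 28.1
```

Request:
send_rows:
  targets:
    - [0.9,0,0,0.018,0,0,0]
    - [0.9,0,0,0,0,0,0]
    - [0.4,0,0,0,0,0,0]
    - [0.4,0,0,0,0,0,0]
    - [0.4,0,0,0,0,0,0]
    - [0.4,0,0,0,0,0,0]
    - [0.4,0,0,-0.02,0,0,0]
    - [0.4,0,0,-0.04,0,0,0]
    - [0.4,0,0,-0.05,0,0,0]
    - [0,-0.04,0,0,0,0,0]

```text
time_s: 41.05
eef_pos: [552.3, 108.8, 164.2]
ee_rot: [0.003, 0.696, 0.718, 0.003]
force: [-0.9, -0.4, -0.1]
grip_width: 0.49
grip_force: 0.0
```

Request:
send_rows:
  targets:
    - [-0.2,-0.05,0.006,0,0,0,0]
    - [-0.2,-0.05,0.006,0,0,0,0]
    - [-0.2,-0.05,0.006,0,0,0,0]
    - [-0.2,-0.05,0.006,0,0,0,0]
    - [-0.2,-0.05,0.006,0,0,0,0]
    - [-0.2,-0.04,0.006,0,0,0,0]
    - [-0.2,0,0,0,0,0,0]
    - [-0.2,0,0,0,0,0,0]
    - [-0.2,0,0,0,0,0,0]
    - [-0.2,0,0,0,0,0,0]

```text
time_s: 42.3
eef_pos: [594.8, -180.3, 160.4]
ee_rot: [0.0, 0.697, 0.717, 0.0]
force: [0.1, -0.4, 0.0]
grip_width: 0.599
grip_force: 0.0
```

```bash
python3 - <<'E'
from h import *
go(596.6,-184,-27,-1)
a=ctrl.capture("top");b=ctrl.capture("side")
for X in([596,-184,9],): p=proj(a,X);print(white(a,p[0],p[1],24,12));p=proj(b,X);print(white(b,p[0],p[1],24,12))
for X in([552,57,84],[552,147,84]): p=proj(a,X);print(white(a,p[0],p[1],14,86))
for c in(a,b): print([(round(r["score"],2),np.round(atz(c,r["point"],9)[:2]).tolist(),np.round(atz(c,r["point"],84)[:2]).tolist()) for r in ctrl.landmark_of("blank_a",c)[:5]])
E
```

```text
t 42.3 pos [ 594.8 -180.3  160.4] x [-0.029  1.    -0.   ] y [1.    0.029 0.   ] z [ 0. -0. -1.] F [ 0.1 -0.4  0. ] gw 0.599 gf 0.0
need [-0.0037  0.0016  0.1874]
az 0.047
[]
[([592.5, -188.8], [592.6, -186.9], 'len', 81, 'deg_from_y', -3.6), ([563.0, -253.0], [558.4, -252.6], 'len', 46, 'deg_from_y', 85.1)]
[([554.3, 57.9], [554.6, 57.9], 'len', 79, 'deg_from_y', -77.1)]
[([552.9, 149.6], [553.1, 149.7], 'len', 88, 'deg_from_y', -65.3)]
[(0.71, [573.0, 64.0], [551.0, 54.0]), (0.6, [394.0, 192.0], [386.0, 172.0])]
[(0.68, [586.0, -196.0], [547.0, -260.0]), (0.6, [601.0, 250.0], [561.0, 141.0]), (0.57, [607.0, 134.0], [566.0, 37.0]), (0.24, [409.0, -305.0], [387.0, -359.0])]
```

Request:
send_rows:
  targets:
    - [-0.2,-0.004,0.002,0.04,0,0,0.047]
    - [-0.2,0,0,0.04,0,0,0]
    - [-0.2,0,0,0.04,0,0,0]
    - [-0.2,0,0,0.04,0,0,0]
    - [-0.2,0,0,0.02,0,0,0]
    - [-0.2,0,0,0.007,0,0,0]
    - [-0.2,0,0,0,0,0,0]
    - [0.9,0,0,0,0,0,0]
    - [0.9,0,0,0,0,0,0]
    - [0.9,0,0,0,0,0,0]

```text
time_s: 43.75
eef_pos: [597.4, -185.4, -25.8]
ee_rot: [0.001, 0.714, 0.7, 0.0]
force: [-1.1, 0.3, 4.7]
grip_width: 0.126
grip_force: 29.3
```

Request:
send_rows:
  targets:
    - [0.9,0,0,0,0,0,0]
    - [0.9,0,0,0,0,0,0]
    - [0.9,0,0,-0.02,0,0,0]
    - [0.9,0,0,-0.05,0,0,0]
    - [0.9,0,0,-0.06,0,0,0]
    - [0.9,0,0,-0.05,0,0,-0.047]
    - [0.9,0.04,0,0,0,0,0]
    - [0.9,0.05,0,0,0,0,0]
    - [0.9,0.05,0,0,0,0,0]
    - [0.9,0,0,0,0,0,0]

```text
time_s: 45.0
eef_pos: [592.8, -42.2, 154.6]
ee_rot: [0.0, 0.696, 0.718, 0.0]
force: [-0.5, 0.2, 0.3]
grip_width: 0.127
grip_force: 29.2
```

```bash
python3 - <<'E'
from h import *
go(590.5,103,50,1.7)
E
```

```text
t 45.0 pos [592.8 -42.2 154.6] x [-0.032  0.999  0.   ] y [0.999 0.032 0.001] z [ 0.001  0.    -1.   ] F [-0.5  0.2  0.3] gw 0.127 gf 29.2
need [0.1452 0.0022 0.1046]
az 0.002
```

Request:
send_rows:
  targets:
    - [0.9,0.045,0.001,0,0,0,0]
    - [0.9,0.05,0.001,0,0,0,0]
    - [0.9,0.05,0,0,0,0,0]
    - [0.9,0,0,0.03,0,0,0]
    - [0.9,0,0,0.03,0,0,0]
    - [0.9,0,0,0.03,0,0,0]
    - [0.9,0,0,0.013,0,0,0]
    - [0.9,0,0,0,0,0,0]
    - [0.4,0,0,0,0,0,0]
    - [0.4,0,0,0,0,0,0]

```text
time_s: 46.25
eef_pos: [591.4, 99.7, 51.1]
ee_rot: [0.001, 0.697, 0.717, 0.0]
force: [-0.1, 0.8, -0.3]
grip_width: 0.302
grip_force: 0.0
```

Request:
send_rows:
  targets:
    - [0.4,0,0,0,0,0,0]
    - [0.4,0,0,0,0,0,0]
    - [0.4,0,0,-0.02,0,0,0]
    - [0.4,0,0,-0.04,0,0,0]
    - [0.4,0,0,-0.06,0,0,0]
    - [0.4,0,0,-0.04,0,0,0]
    - [0.4,-0.05,-0.02,0,0,0,0]
    - [0.4,-0.05,-0.02,0,0,0,0]
    - [0.4,-0.05,-0.02,0,0,0,0]
    - [0.4,-0.05,-0.02,0,0,0,0]

```text
time_s: 47.5
eef_pos: [515.7, -103.8, 210.4]
ee_rot: [0.0, 0.697, 0.717, 0.0]
force: [0.2, 0.3, 0.1]
grip_width: 0.3
grip_force: 0.0
```

```bash
python3 - <<'E'
from h import *
st()
a=ctrl.capture("top");b=ctrl.capture("side")
for c in(a,b): print([(round(r["score"],2),np.round(atz(c,r["point"],9)[:2]).tolist(),np.round(atz(c,r["point"],84)[:2]).tolist()) for r in ctrl.landmark_of("blank_a",c)[:5]])
for q,z in (("door_grip",136),("knuckle_low",14),("knuckle_high",96),("knuckle_high",114),("pin_low",20),("pin_high",102),("curing_box",0),("deck",75),("box_rim",130)):
    L=[]
    for c in(a,b):
        r=ctrl.landmark_of(q,c); L.append(r[0]["point"] if r else None)
        print(q,z,[(round(k["score"],2),np.round(k["point"],1).tolist(),np.round(atz(c,k["point"],z)[:2],1).tolist()) for k in r[:2]])
    if all(p is not None for p in L): print("   tri",tri(a,L[0],b,L[1]))
i1=a["img"][130:250,375:435];i2=b["img"][270:350,290:410];i3=a["img"][140:205,150:260]
i1=cv2.resize(i1,None,fx=4,fy=4,interpolation=2);i2=cv2.resize(i2,None,fx=4,fy=4,interpolation=2);i3=cv2.resize(i3[:,:],None,fx=4,fy=4,interpolation=2)
im=np.zeros((600,800,3),np.uint8);im[:480,:240]=i1;im[:320,240:720]=i2;im[320:580,240:680]=i3
cv2.imwrite("pics/door.png",im[:,:,::-1])
E
```

```text
t 47.5 pos [ 515.7 -103.8  210.4] x [-0.028  1.    -0.   ] y [1.    0.028 0.   ] z [ 0. -0. -1.] F [0.2 0.3 0.1] gw 0.3 gf 0.0
[(0.61, [576.0, 164.0], [554.0, 146.0]), (0.59, [574.0, 63.0], [552.0, 53.0]), (0.43, [628.0, 121.0], [602.0, 107.0])]
[(0.61, [596.0, 133.0], [556.0, 36.0]), (0.55, [630.0, 179.0], [586.0, 78.0]), (0.53, [600.0, 256.0], [560.0, 147.0])]
door_grip 136 [(0.91, [416.7, 183.7], [483.8, -360.6])]
door_grip 136 [(0.71, [404.6, 304.5], [566.1, -428.7]), (0.68, [352.8, 285.7], [487.7, -357.8])]
   tri (array([ 539.13851736, -396.12441036,   94.65293078]), np.float64(67.27207539920472))
knuckle_low 14 [(0.74, [400.8, 233.0], [387.3, -357.5]), (0.54, [173.5, 191.5], [499.1, 208.4])]
knuckle_low 14 [(0.86, [306.3, 337.0], [389.9, -369.9])]
   tri (array([ 390.77479852, -361.89211639,    1.67842324]), np.float64(3.332417232837622))
knuckle_high 96 [(0.94, [417.6, 227.6], [391.2, -370.6]), (0.66, [418.4, 179.5], [502.7, -379.7])]
knuckle_high 96 [(0.91, [304.1, 312.4], [382.2, -366.2])]
   tri (array([ 386.2121341 , -368.50448164,   98.94821062]), np.float64(6.7065530771
[... 487 characters left out ...]
y([498.72184475, 200.37087699, 108.78797942]), np.float64(1.9339685581974357))
curing_box 0 [(0.65, [214.9, 162.6], [577.0, 107.6])]
curing_box 0 [(0.87, [315.9, 196.4], [588.3, 122.9])]
   tri (array([576.77038873, 104.4900536 ,  14.23754125]), np.float64(5.459135347080281))
deck 75 [(0.89, [209.0, 149.7], [587.1, 108.8])]
deck 75 [(0.7, [318.4, 179.1], [586.8, 110.2]), (0.7, [223.5, 344.6], [213.1, -382.6])]
   tri (array([586.45398575, 108.63969155,  76.13809144]), np.float64(0.4002976827549862))
box_rim 130 [(0.93, [205.2, 140.1], [591.6, 107.0])]
box_rim 130 [(0.59, [317.3, 165.2], [577.3, 104.1])]
   tri (array([585.40460216, 108.13142314, 128.44967844]), np.float64(9.136070653149002))
```

View pics/door.png

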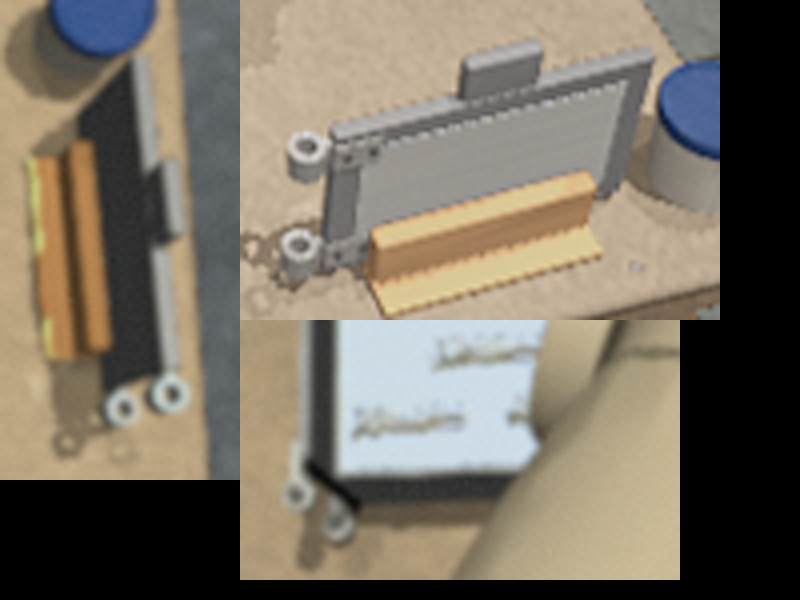

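Three castings show inside the chamber. The door's rings are at crop (169,394) and (121,408), its tab top at (174,199), and the pin shoulders at crop (297,492) and (337,522).

```bash
python3 - <<'E'
from h import *
a=ctrl.capture("top");b=ctrl.capture("side")
T=lambda p:up(p,(375,130),4);S=lambda p:up((p[0]-240,p[1]),(290,270),4);Q=lambda p:up((p[0]-240,p[1]-320),(150,140),4)
top=[(a,(0,104,114),T((169,394))),(a,(0,104,32),T((121,408))),(a,(0,0,150),T((174,199))),(a,(0,-91,121),T((138,60))),(a,(0,91,121),T((170,378)))]
side=[(b,(0,104,114),S((308,145))),(b,(0,104,32),S((301,242))),(b,(0,0,150),S((503,53))),(b,(0,91,121),S((335,130))),(b,(0,-91,121),S((648,54)))]
for p in(top,side,top+side): v,f=fit(p,[490,-360,90]);print(v.round(1),f.tolist())
print("pins top",atz(a,Q((297,490)),103),atz(a,Q((337,521)),21))
for z,x in((102,0),(20,0)):
  print(proj(b,[498.5,201.5,z]))
go(495,-360,200,92)
E
```

```text
[ 489.8 -358.4   92.1] [[-0.1, 1.0], [0.1, 1.2], [-0.4, 0.1], [0.1, -1.1], [0.2, -1.2]]
[ 490.1 -362.3   91.7] [[-0.4, 0.2], [-0.5, 0.5], [0.2, -0.4], [-0.9, 0.2], [1.5, -0.9]]
[ 490.2 -360.2   91.9] [[0.6, 0.8], [0.8, 1.0], [0.5, -0.0], [1.0, -1.3], [0.9, -1.4], [-0.6, -0.5], [-0.7, -0.2], [-0.1, -1.2], [-1.1, -0.5], [1.0, -1.8]]
pins top [502.20277033 205.48745489 103.        ] [501.72167871 205.57359947  21.        ]
[282.47353365 160.17737137]
[282.14696317 181.80848974]
t 48.7 pos [ 516.5 -102.4  210.2] x [-0.028  1.     0.   ] y [ 1.     0.028 -0.   ] z [-0.  0. -1.] F [0.3 0.1 0.3] gw 0.298 gf 0.0
need [-0.2569 -0.0287  0.0102]
az -1.578
```

Request:
send_rows:
  targets:
    - [0.4,-0.042,-0.005,0,0,0,0]
    - [0.4,-0.043,-0.005,0,0,0,0]
    - [0.4,-0.043,-0.006,0,0,0,0]
    - [0.4,-0.043,-0.006,0,0,0,0]
    - [0.4,-0.043,-0.006,0,0,0,0]
    - [0.4,-0.043,-0.006,0,0,0,0]
    - [0,0,0,0,0,0,-0.175]
    - [0,0,0,0,0,0,-0.175]
    - [0,0,0,0,0,0,-0.175]
    - [0,0,0,0,0,0,-0.175]

```text
time_s: 49.95
eef_pos: [489.7, -360.2, 210.1]
ee_rot: [-0.0, 0.406, 0.914, 0.0]
force: [-0.5, 0.4, 0.2]
grip_width: 0.501
grip_force: 0.0
```

Request:
send_rows:
  targets:
    - [0,0,0,0,0,0,-0.175]
    - [0,0,0,0,0,0,-0.175]
    - [0,0,0,0,0,0,-0.175]
    - [0,0,0,0,0,0,-0.175]
    - [0,0,0,0,0,0,-0.175]
    - [0,0,0,0,0,0,0]
    - [0,0,0,0,0,0,0]
    - [0,0,0,0,0,0,0]
    - [0,0,0,0,0,0,0]
    - [0,0,0,0,0,0,0]

```text
time_s: 51.2
eef_pos: [489.7, -360.2, 210.2]
ee_rot: [0.0, -0.016, 1.0, -0.0]
force: [0.2, 0.4, -0.3]
grip_width: 0.503
grip_force: 0.0
```

```bash
python3 - <<'E'
from h import *
go(490.2,-360,90,91.9)
print(ctrl.sense()["joints"])
E
```

```text
t 51.2 pos [ 489.7 -360.2  210.2] x [-0.999 -0.032 -0.   ] y [-0.032  0.999 -0.   ] z [ 0. -0. -1.] F [ 0.2  0.4 -0.3] gw 0.503 gf 0.0
need [-0.0005  0.0002  0.1202]
az -0.001
[-8.26648590e-01  4.91733946e-01  1.20487610e+00 -2.05840597e-05
  1.44493491e+00 -2.42916362e+00]
```

Request:
send_rows:
  targets:
    - [0,0,0,0.03,0,0,0]
    - [0,0,0,0.03,0,0,0]
    - [0,0,0,0.03,0,0,0]
    - [0,0,0,0.02,0,0,0]
    - [0,0,0,0.01,0,0,0]
    - [0,0,0,0,0,0,0]
    - [1,0,0,0,0,0,0]
    - [1,0,0,0,0,0,0]
    - [1,0,0,0,0,0,0]
    - [1,0,0,0,0,0,0]
  squeeze: 80

```text
time_s: 52.45
eef_pos: [490.2, -360.7, 91.3]
ee_rot: [0.001, -0.016, 1.0, -0.001]
force: [0.2, -0.2, 5.5]
grip_width: 0.094
grip_force: 81.2
```

Request:
send_rows:
  targets:
    - [1,0,0,0,0,0,0]
    - [1,0,0,0,0,0,0]
    - [1,0,0,-0.003,0,0,0]
    - [1,0,0,-0.005,0,0,0]
    - [1,0,0,0,0,0,0]
    - [1,0,0,0,0,0,0]
    - [1,0,0,0,0,0,0]
    - [1,0,0,0,0,0,0]
    - [1,0,0,0,0,0,0]
    - [1,0,0,0,0,0,0]

```text
time_s: 53.7
eef_pos: [489.7, -360.2, 98.2]
ee_rot: [-0.0, -0.016, 1.0, -0.0]
force: [0.2, 0.9, -1.3]
grip_width: 0.098
grip_force: 80.2
```

```bash
python3 - <<'E'
from h import *
s,R=st();print(np.round(s["wrist_torque"],2))
E
```

```text
t 53.7 pos [ 489.7 -360.2   98.2] x [-0.999 -0.032  0.   ] y [-0.032  0.999 -0.   ] z [-0. -0. -1.] F [ 0.2  0.9 -1.3] gw 0.098 gf 80.2
[ 0.01 -0.05 -0.04]
```

Request:
send_rows:
  targets:
    - [1,0,0,-0.01,0,0,0]
    - [1,0,0,-0.02,0,0,0]
    - [1,0,0,-0.025,0,0,0]
    - [1,0,0,-0.025,0,0,0]
    - [1,0,0,-0.022,0,0,0]
    - [1,0,0.03,0,0,0,0]
    - [1,0,0.04,0,0,0,0]
    - [1,0,0.05,0,0,0,0]
    - [1,0,0.04,0,0,0,0]
    - [1,0,0,0,0,0,0.1]

```text
time_s: 54.95
eef_pos: [484.7, -197.9, 201.5]
ee_rot: [0.001, 0.034, 0.999, -0.0]
force: [-0.4, -1.1, -0.0]
grip_width: 0.101
grip_force: 80.2
```

Request:
send_rows:
  targets:
    - [1,0,0,0,0,0,0.164]
    - [1,0,0,0,0,0,0.164]
    - [1,0,0,0,0,0,0.164]
    - [1,0,0,0,0,0,0.164]
    - [1,0,0,0,0,0,0.164]
    - [1,0,0,0,0,0,0.164]
    - [1,0,0,0,0,0,0.164]
    - [1,0,0,0,0,0,0.164]
    - [1,0,0,0,0,0,0.162]
    - [1,0,0,0,0,0,0]

```text
time_s: 56.2
eef_pos: [484.7, -200.3, 200.9]
ee_rot: [0.0, 0.696, 0.718, 0.0]
force: [-0.4, 0.6, -1.8]
grip_width: 0.1
grip_force: 80.2
```

```bash
python3 - <<'E'
from h import *
s,R=st();print(np.round(s["wrist_torque"],2))
go(445,98,160,1.7)
a=ctrl.capture("top");b=ctrl.capture("side")
P=np.array(s["eef_pos"]);dz=P[2]-90.7
for q,z in (("door_grip",136),("knuckle_low",14),("knuckle_high",96)):
    for c in(a,b):
        print(q,[(round(k["score"],2),np.round(atz(c,k["point"],z+dz)[:2]-P[:2],1).tolist()) for k in ctrl.landmark_of(q,c)[:2]])
E
```

```text
t 56.2 pos [ 484.7 -200.3  200.9] x [-0.03   1.    -0.001] y [1.    0.03  0.001] z [ 0.001 -0.001 -1.   ] F [-0.4  0.6 -1.8] gw 0.1 gf 80.2
[-0.    0.06 -0.02]
t 56.2 pos [ 484.7 -200.3  200.9] x [-0.03   1.    -0.001] y [1.    0.03  0.001] z [ 0.001 -0.001 -1.   ] F [-0.4  0.6 -1.8] gw 0.1 gf 80.2
need [ 0.2994 -0.0306  0.0407]
az 0.001
door_grip [(0.56, [19.6, 305.0])]
door_grip [(0.63, [-5.6, -6.0])]
knuckle_low [(0.47, [-192.6, -11.3]), (0.41, [107.6, 311.7])]
knuckle_low [(0.61, [1.2, 103.8]), (0.37, [95.0, -219.4])]
knuckle_high [(0.58, [-3.9, 376.3])]
knuckle_high [(0.67, [-3.1, 108.7])]
```

Request:
send_rows:
  targets:
    - [1,0.03,-0.004,0,0,0,0]
    - [1,0.04,-0.004,0,0,0,0]
    - [1,0.045,-0.005,0,0,0,0]
    - [1,0.045,-0.005,0,0,0,0]
    - [1,0.045,-0.005,0,0,0,0]
    - [1,0.045,-0.004,0,0,0,0]
    - [1,0.035,-0.003,0,0,0,0]
    - [1,0.015,-0.001,0,0,0,0]
    - [1,0,0,0.04,0,0,0]
    - [1,0,0,0.033,0,0,0]

```text
time_s: 57.85
eef_pos: [444.9, 98.4, 126.1]
ee_rot: [0.0, 0.697, 0.717, -0.0]
force: [0.4, -0.4, -2.1]
grip_width: 0.098
grip_force: 80.1
```

```bash
python3 - <<'E'
from h import *
s,R=st()
go(501.8,97.5,127,1.7)
a=ctrl.capture("top");b=ctrl.capture("side")
P=np.array(s["eef_pos"]);dz=P[2]-90.7;print("dz",dz)
for q,z in (("door_grip",136+dz),("knuckle_low",14+dz),("knuckle_high",96+dz),("pin_low",20),("pin_high",102)):
    for n,c in(("t",a),("s",b)):
        print(q,n,[(round(k["score"],2),np.round(k["point"],1).tolist(),np.round(atz(c,k["point"],z)[:2],1).tolist()) for k in ctrl.landmark_of(q,c)[:3]])
E
```

```text
t 57.85 pos [444.9  98.4 126.1] x [-0.029  1.    -0.   ] y [1.    0.029 0.   ] z [ 0. -0. -1.] F [ 0.4 -0.4 -2.1] gw 0.098 gf 80.1
t 57.85 pos [444.9  98.4 126.1] x [-0.029  1.    -0.   ] y [1.    0.029 0.   ] z [ 0. -0. -1.] F [ 0.4 -0.4 -2.1] gw 0.098 gf 80.1
need [-0.0025  0.0568 -0.0009]
az -0.0
dz 35.43295159861903
door_grip t [(0.71, [204.1, 201.4], [443.5, 98.5]), (0.23, [210.3, 146.8], [561.8, 87.4])]
door_grip s [(0.81, [273.4, 161.9], [439.5, 90.2]), (0.66, [317.6, 189.8], [513.4, -67.9]), (0.29, [319.3, 166.8], [554.8, 33.4])]
knuckle_low t [(0.38, [353.5, 274.8], [287.0, -229.9])]
knuckle_low s [(0.89, [267.2, 176.0], [449.3, 204.0])]
knuckle_high t []
knuckle_high s [(0.64, [264.7, 156.3], [438.9, 190.7])]
pin_low t []
pin_low s [(0.64, [280.9, 183.0], [492.7, 196.0])]
pin_high t []
pin_high s [(0.56, [280.1, 159.8], [491.9, 205.6])]
```

```bash
python3 - <<'E'
from h import *
np.set_printoptions(linewidth=220)
b=ctrl.capture("side")
s0=cv2.cvtColor(cv2.imread("pics/s0.png"),cv2.COLOR_BGR2GRAY);g=cv2.cvtColor(b["img"],cv2.COLOR_RGB2GRAY)
print("pred pins tip/shoulder",[proj(b,[498,202,z]).round(1).tolist() for z in(118,102,36,20)])
print("s0 275,150");print(s0[150:168,275:291]);print("s0 275,173");print(s0[173:190,275:291])
print("pred knuckle bottoms/tops",[proj(b,[441.8,202.4,z+35.4]).round(1).tolist() for z in(114,96,32,14)])
print("now 255,145");print(g[144:186,256:276])
E
```

```text
pred pins tip/shoulder [[282.3, 155.7], [282.3, 160.1], [282.0, 177.7], [282.0, 181.7]]
s0 275,150
[[ 42  48  48  46  48  48  44  50  49  48  49  49  45  47  36  35]
 [ 50  49  50  46  53  43  50  46  48  47  46  45  36  35  27 132]
 [ 46  49  51  50  52  49  49  46  44  50  46  39 139 153 145 168]
 [ 52  50  45  51  49  49  44  46  46  48  48  34 143 175 173 168]
 [ 49  48  44  48  45  45  48  45  44  45  48  39  96 163 172 166]
 [ 45  47  48  48  49  42  42  37  40  47  46  44  48 113 162 168]
 [ 45  48  45  48  47  43  35 148 105  36  45  39   9  58 137 168]
 [ 47  46  46  48  43  32 120 179 163  92  39  32   8  74  96 159]
 [ 51  47  45  46  40  27 119 156 153  91  33  27   9  85  81 118]
 [ 47  43  43  39  28 150 127 121 131 166 137  59   5  89  89  70]
 [ 43  47  44  35 134 188 135 107 143 170 136  55   3  83  92  76]
 [ 44  45  46  33 132 161 169 178 190 158  92  33   2  82  91  85]
 [ 47  50  42  35 119 123 148 159 165 133  82  30   4  80  92  88]
 [ 49  44  45  40  92 116 125 119 134 102  57  22  16  82  90  87]
 [ 48  50  46  42  37  83  95  94 106  68  83  55  15  80  92  
[... 4246 characters left out ...]
07 107 105 105 105 103 105 105 108]
 [172 172 169 168 168 172 150 125  82  81 103 106 108 104 105 107 106 106 106 106]
 [141 166 173 168 169 170 170 167 115  80  99 106 107 107 106 103 105 104 106 105]
 [108 165 177 173 170 171 171 178 146  91  98 107 107 107 106 104 104 106 104 104]
 [115 138 144 168 175 171 170 173 157  96  81 101 108 105 107 103 106 105 105 106]
 [115 115 109 136 170 176 173 174 172 134  96 103 104 104 105 108 106 106 104 105]
 [121 119 116 115 137 142 139 165 180 146 102 100 107 105 105 106 106 105 105 106]
 [121 119 118 117 114 106 143 146 145 161 117  88 104 107 106 107 106 104 106 105]
 [120 118 116 117 115 151 181 140 109 141 127  82  97 108 105 106 108 105 104 106]]
```

Request:
send_rows:
  targets:
    - [1,0,0.012,0,0,0,0]
    - [1,0,0.015,0,0,0,0]
    - [1,-0.002,0.012,0,0,0,0]
    - [1,0,0.01,0,0,0,0]
    - [1,0,0.005,0,0,0,0]
    - [1,0,0.003,0,0,0,0]
    - [1,0,0,0,0,0,0]
    - [1,0,0,0,0,0,0]
    - [1,0,0,0,0,0,0]
    - [1,0,0,0,0,0,0]

```text
time_s: 59.75
eef_pos: [501.9, 98.3, 127.2]
ee_rot: [0.0, 0.697, 0.717, 0.0]
force: [0.6, -0.5, -1.2]
grip_width: 0.095
grip_force: 80.2
```

```bash
python3 - <<'E'
from h import *
np.set_printoptions(linewidth=220)
s,R=st();P=np.array(s["eef_pos"]);dz=P[2]-90.7
b=ctrl.capture("side");g=cv2.cvtColor(b["img"],cv2.COLOR_RGB2GRAY)
K=[P[0]-3.1,P[1]+104]
print("pred knuckle top/bot hi, lo",[proj(b,[*K,z+dz]).round(1).tolist() for z in(114,96,32,14)])
print("272,144");print(g[144:190,273:292])
E
```

```text
t 59.75 pos [501.9  98.3 127.2] x [-0.029  1.    -0.   ] y [1.    0.029 0.   ] z [ 0. -0. -1.] F [ 0.6 -0.5 -1.2] gw 0.095 gf 80.2
pred knuckle top/bot hi, lo [[282.7, 146.4], [282.6, 151.5], [282.3, 169.1], [282.3, 173.8]]
272,144
[[ 97 106 146 157 155 118  52  24  28  34  26  27  58  83  50  26  25  26  26]
 [131 110 125 147 159 159 101  33  25  30  31  24  50  38  25  28  29  29  25]
 [162 128 106 140 156 167 137  63  20  25  28  28  27  26  24  32  29  33  34]
 [159 135 113 128 131 130 141 110  48  20  34  28  30  28  29  26  26  31  28]
 [117 103  94  90  76  64 121 137  99  40  23  29  28  32  29  21  32  35  31]
 [ 59  49  49  45  44  34 110 125 115  83  42  25  29  28  27  30  30  31  36]
 [ 42  46  48  48  45  37 113 113 113  94  54  25  19  48  39  28  27  32  29]
 [ 51  50  52  49  48  42 111 112 107  95  88  74  96 117  68  20  28  28  21]
 [ 48  47  52  47  48  45 133 119 105  92 102  85 113 135  77  18  29  23  79]
 [ 49  49  52  51  50  46 103 127 116  78  90  80  87 125  79  21  24  24  97]
 [ 50  50  48  47  50  47  43  89  89  69  85  96  79 104  65  20  26  18  96]
[... 2066 characters left out ...]
75 174 172 171 178 148 117 104  88  84 129 119 105 105 106 107 104]
 [113 141 143 141 139 140 146 128 111 114 111  83 112 113 108 106 104 105 107]
 [114 112 113 112 109 110 102 107 114 150 155 104  73  95 103 107 105 105 104]
 [114 116 116 114 112 113 105 103 109 142 145 113  77  74 100 109 107 106 105]
 [115 116 114 112 148 132 112 106 109 115 120 120  96  71  88 106 107 105 106]
 [116 113 115 117 140 116  99  97 100  99 102 107  99 110  88 100 109 108 103]
 [115 116 105  99 100  91  91  94  92  90  89  92  94 104  81  90 105 106 107]
 [114 106  94  91  93  90  92  93  90 134 111  88  93  92  81  76 103 109 105]
 [101  92  92  91  92  88  90  91  87 120 141 108  90  93  93  75  89 106 108]]
```

Request:
send_rows:
  targets:
    - [1,0,0,0.004,0,0,0]
    - [1,0,0,0.005,0,0,0]
    - [1,0,0,0.003,0,0,0]
    - [1,0,0,0.002,0,0,0]
    - [1,0,0,0.001,0,0,0]
    - [1,0,0,0.001,0,0,0]
    - [1,0,0,0.001,0,0,0]
    - [1,0,0,0,0,0,0]
    - [1,0,0,0,0,0,0]
    - [1,0,0,0,0,0,0]

```text
time_s: 61.05
eef_pos: [502.0, 98.4, 110.3]
ee_rot: [0.0, 0.697, 0.717, 0.0]
force: [-0.2, 1.1, -1.1]
grip_width: 0.099
grip_force: 80.3
```

```bash
python3 - <<'E'
from h import *
s,R=st();print(np.round(s["wrist_torque"],2))
E
```

```text
t 61.05 pos [502.   98.4 110.3] x [-0.029  1.     0.   ] y [1.    0.029 0.   ] z [ 0.  0. -1.] F [-0.2  1.1 -1.1] gw 0.099 gf 80.3
[ 0.2  -0.11 -0.03]
```

Request:
send_rows:
  targets:
    - [1,0,0,0.001,0,0,0]
    - [1,0,0,0.001,0,0,0]
    - [1,0,0,0.001,0,0,0]
    - [1,0,0,0.001,0,0,0]
    - [1,0,0,0.001,0,0,0]
    - [1,0,0,0,0,0,0]
    - [1,0,0,0,0,0,0]
    - [1,0,0,0,0,0,0]
    - [1,0,0,0,0,0,0]
    - [1,0,0,0,0,0,0]

```text
time_s: 62.3
eef_pos: [502.1, 98.7, 105.4]
ee_rot: [0.0, 0.697, 0.717, 0.0]
force: [1.3, 4.3, 4.9]
grip_width: 0.1
grip_force: 81.1
```

```bash
python3 - <<'E'
from h import *
s,R=st();print(np.round(s["wrist_torque"],2))
E
```

```text
t 62.3 pos [502.1  98.7 105.4] x [-0.029  1.     0.001] y [1.    0.029 0.001] z [ 0.001  0.001 -1.   ] F [1.3 4.3 4.9] gw 0.1 gf 81.1
[ 1.66 -0.18 -0.06]
```

Request:
send_rows:
  targets:
    - [1,0.001,0,0,0,0,0]
    - [1,0.001,0,0,0,0,0]
    - [1,0,0,0.001,0,0,0]
    - [1,0,0,0.001,0,0,0]
    - [1,0,0,0.001,0,0,0]
    - [1,0,0,0,0,0,0]
    - [1,0,0,0,0,0,0]
    - [1,0,0,0,0,0,0]
    - [1,0,0,0,0,0,0]
    - [1,0,0,0,0,0,0]

```text
time_s: 63.55
eef_pos: [501.7, 100.4, 102.1]
ee_rot: [-0.0, 0.697, 0.717, -0.0]
force: [1.3, 4.5, -1.3]
grip_width: 0.1
grip_force: 80.4
```

```bash
python3 - <<'E'
from h import *
s,R=st();print(np.round(s["wrist_torque"],2))
E
```

```text
t 63.55 pos [501.7 100.4 102.1] x [-0.029  1.     0.   ] y [ 1.     0.029 -0.   ] z [-0.  0. -1.] F [ 1.3  4.5 -1.3] gw 0.1 gf 80.4
[ 0.84 -0.25 -0.13]
```

Request:
send_rows:
  targets:
    - [1,0.001,0.0005,0,0,0,0]
    - [1,0,0,0.001,0,0,0]
    - [1,0,0,0.001,0,0,0]
    - [1,0,0,0.001,0,0,0]
    - [1,0,0,0.001,0,0,0]
    - [1,0,0,0,0,0,0]
    - [1,0,0,0,0,0,0]
    - [1,0,0,0,0,0,0]
    - [1,0,0,0,0,0,0]
    - [1,0,0,0,0,0,0]

```text
time_s: 64.8
eef_pos: [502.4, 101.4, 98.2]
ee_rot: [0.0, 0.697, 0.717, 0.0]
force: [0.3, 0.8, -1.8]
grip_width: 0.1
grip_force: 80.2
```

```bash
python3 - <<'E'
from h import *
s,R=st();print(np.round(s["wrist_torque"],2))
E
```

```text
t 64.8 pos [502.4 101.4  98.2] x [-0.029  1.     0.   ] y [1.    0.029 0.   ] z [ 0.  0. -1.] F [ 0.3  0.8 -1.8] gw 0.1 gf 80.2
[-0.02 -0.   -0.02]
```

Free now; I'll lower the rest until it seats.

Request:
send_rows:
  targets:
    - [1,0,0,0.001,0,0,0]
    - [1,0,0,0.001,0,0,0]
    - [1,0,0,0.0005,0,0,0]
    - [1,0,0,0.0005,0,0,0]
    - [1,0,0,0,0,0,0]
    - [1,0,0,0,0,0,0]
    - [1,0,0,0,0,0,0]
    - [1,0,0,0,0,0,0]
    - [1,0,0,0,0,0,0]
    - [1,0,0,0,0,0,0]

```text
time_s: 66.05
eef_pos: [502.9, 101.0, 96.2]
ee_rot: [0.001, 0.697, 0.717, 0.0]
force: [-0.8, -3.9, 8.1]
grip_width: 0.102
grip_force: 81.8
```

```bash
python3 - <<'E'
from h import *
s,R=st();print(np.round(s["wrist_torque"],2))
E
```

```text
t 66.05 pos [502.9 101.   96.2] x [-0.029  1.    -0.001] y [1.    0.029 0.002] z [ 0.002 -0.001 -1.   ] F [-0.8 -3.9  8.1] gw 0.102 gf 81.8
[-0.08  0.41  0.14]
```

Request:
send_rows:
  targets:
    - [0.6,0,0,0,0,0,0]
    - [0.4,0,0,0,0,0,0]
    - [0.4,0,0,0,0,0,0]
    - [0.4,0,0,0,0,0,0]
    - [0.4,0,0,-0.005,0,0,0]
    - [0.4,0,0,-0.02,0,0,0]
    - [0.4,0,0,-0.04,0,0,0]
    - [0.4,0,0,-0.05,0,0,0]
    - [0.4,-0.04,0,0,0,0,0]
    - [0.4,-0.05,0,0,0,0,0]

```text
time_s: 67.3
eef_pos: [505.0, 10.8, 211.1]
ee_rot: [0.001, 0.696, 0.718, 0.0]
force: [0.1, -0.1, -0.3]
grip_width: 0.298
grip_force: 0.0
```

Request:
send_rows:
  targets:
    - [0.4,-0.05,-0.02,0,0,0,0]
    - [0.4,-0.05,-0.04,0,0,0,0]
    - [0.4,-0.05,-0.04,0,0,0,0]
    - [0,0,-0.02,0,0,0,-0.16]
    - [0,0,0,0,0,0,-0.16]
    - [0,0,0,0,0,0,-0.16]
    - [0,0,0,0,0,0,-0.16]
    - [0,0,0,0,0,0,-0.16]
    - [0,0,0,0,0,0,-0.16]
    - [0,0,0,0,0,0,-0.16]

```text
time_s: 68.55
eef_pos: [391.2, -139.6, 210.6]
ee_rot: [0.0, 0.207, 0.978, -0.0]
force: [0.2, -0.6, -0.4]
grip_width: 0.505
grip_force: 0.0
```

```bash
python3 - <<'E'
from h import *
np.set_printoptions(linewidth=220)
st()
a=ctrl.capture("top");b=ctrl.capture("side")
for q,z in (("door_grip",142),("knuckle_low",20),("knuckle_high",102),("lid_knob",29),("blank_a",84)):
    for n,c in(("t",a),("s",b)):
        print(q,n,[(round(k["score"],2),np.round(k["point"],1).tolist(),np.round(atz(c,k["point"],z)[:2],1).tolist()) for k in ctrl.landmark_of(q,c)[:4]])
for n,c in(("t",a),("s",b)):
    print(n,"exp grip",proj(c,[502,98.5,142]).round(1),"free end top",proj(c,[504.6,7,127]).round(1),"hinge end",proj(c,[499,189,127]).round(1))
g=cv2.cvtColor(b["img"],cv2.COLOR_RGB2GRAY);print(g[144:186,273:292])
g=cv2.cvtColor(a["img"],cv2.COLOR_RGB2GRAY);print("top 160..250 step, rows 165-195");print(g[166:196,165:253:5])
E
```

```text
t 68.55 pos [ 391.2 -139.6  210.6] x [-0.914  0.405 -0.001] y [ 0.405  0.914 -0.   ] z [ 0. -0. -1.] F [ 0.2 -0.6 -0.4] gw 0.505 gf 0.0
door_grip t [(0.91, [205.5, 177.5], [502.1, 102.4]), (0.68, [211.7, 152.7], [558.1, 89.7])]
door_grip s [(0.79, [289.1, 168.4], [486.1, 90.8])]
knuckle_low t [(0.9, [169.9, 192.2], [496.1, 215.6]), (0.51, [193.4, 160.4], [577.6, 158.6])]
knuckle_low s [(0.6, [282.9, 183.2], [498.7, 193.2])]
knuckle_high t [(0.83, [165.8, 181.0], [505.0, 201.5])]
knuckle_high s [(0.93, [278.4, 160.1], [486.3, 205.2]), (0.52, [263.2, 237.4], [354.5, -131.5])]
lid_knob t [(0.57, [179.1, 231.6], [395.8, 187.4])]
lid_knob s [(0.72, [315.3, 199.0], [567.1, 74.2]), (0.69, [406.8, 304.4], [634.5, -358.4]), (0.64, [251.3, 186.8], [393.0, 187.2]), (0.19, [318.9, 165.8], [642.2, 249.3])]
blank_a t [(0.72, [193.6, 160.0], [559.4, 143.0]), (0.69, [213.3, 144.9], [595.9, 97.0]), (0.47, [233.2, 164.4], [547.5, 49.5]), (0.22, [162.8, 179.7], [512.6, 214.2])]
blank_a s [(0.53, [302.1, 171.1], [547.9, 152.3]), (0.39, [321.4, 178.3], [591.9, 99.5])]
t exp grip [207.3 177.5] free end to
[... 5017 characters left out ...]
 76  80  79  81  50  66]
 [ 87 123  67  75  79  77  81  78  72  77  79  77  80  79  80  78  57  64]
 [119 104  85  65  77  79  77  80  79  76  81  78  77  76  80  77  57  63]
 [136  93 103  61  79  80  77  76  78  74  76  78  79  78  76  74  62  64]
 [140 104 101  64  82  78  79  79  76  77  73  75  74  71  73  72  69  82]
 [141 121  88  67  75  72  73  73  75  75  75  72  73  76  73  80  78 104]
 [136 125  73  70  72  72  73  74  76  80  78  79  81  88  83  87  84 127]
 [127 113  67  74  79  78  79  82  89  89  89  88  89  89  91  92  88 139]
 [118 101  68  79  82  82  85  86  90  91  90  91  95  89  90  87  92 142]
 [113 102  75  86  87  85  84  84  90  92  92  91  91  88  91  87 101 145]]
```

```bash
python3 - <<'E'
from h import *
a=ctrl.capture("top");b=ctrl.capture("side")
for n,c in(("t",a),("s",b)):
    p=proj(c,[388.4,196.6,29]);x0,y0=int(p[0])-20,int(p[1])-20
    g=cv2.cvtColor(c["img"],cv2.COLOR_RGB2GRAY)[y0:y0+40,x0:x0+40]
    m=(g<60).astype(np.uint8);k,l,s_,ce=cv2.connectedComponentsWithStats(m)
    print(n,p.round(1),[(s_[i,4],(ce[i]+[x0,y0]).round(1).tolist(),atz(c,ce[i]+[x0,y0],32)[:2].round(1).tolist()) for i in range(1,k) if s_[i,4]>20])
    # lid corners projections for yaw: plate grey mask
    h=cv2.cvtColor(c["img"],cv2.COLOR_RGB2HSV)
    X0,Y0=int(p[0])-60,int(p[1])-50
    q=h[Y0:Y0+100,X0:X0+120];m=((q[...,1]<40)&(q[...,2]>110)).astype(np.uint8);m=cv2.morphologyEx(m,cv2.MORPH_CLOSE,np.ones((9,9)))
    k,l,s_,ce=cv2.connectedComponentsWithStats(m);i=1+np.argmax(s_[1:,4]);ys,xs=np.nonzero(l==i)
    W=np.array([atz(c,(x+X0,y+Y0),13)[:2] for x,y in zip(xs,ys)],np.float32);r=cv2.minAreaRect(W);print("plate",s_[i,4],np.round(r[0],1),np.round(r[1],1),round(r[2],1))
go(388.4,196.6,100,91.7)
E
```

```text
t [175.3 234.7] [(np.int32(117), [174.4, 234.0], [389.7, 197.8])]
plate 4235 [390.5 197.5] [142.9 189.5] 0.4
s [249.3 185.4] [(np.int32(90), [259.7, 167.6], [443.7, 285.3]), (np.int32(80), [249.4, 186.0], [387.2, 189.1])]
plate 2803 [471.2 297.1] [515.7 282. ] 71.3
t 69.25 pos [ 391.2 -139.6  210.2] x [-0.912  0.41   0.   ] y [ 0.41   0.912 -0.   ] z [-0.  0. -1.] F [-0.1  0.9 -1. ] gw 0.495 gf 0.0
need [0.1402 0.3055 0.1102]
az -0.452
```

Request:
send_rows:
  targets:
    - [-0.5,0,0,0,0,0,-0.14]
    - [-0.5,0,0,0,0,0,-0.14]
    - [-0.5,0,0,0,0,0,-0.142]
    - [-0.5,0.003,0.046,0,0,0,0]
    - [-0.5,0,0.05,0,0,0,0]
    - [-0.5,0,0.05,0,0,0,0]
    - [-0.5,0,0.05,0,0,0,0]
    - [-0.5,0,0.05,0,0,0,0]
    - [-0.5,0,0.05,0,0,0,0]
    - [-0.5,0,0.04,0,0,0,0]
  squeeze: 40

```text
time_s: 70.5
eef_pos: [387.8, 198.3, 210.3]
ee_rot: [0.0, -0.0, 1.0, 0.0]
force: [0.9, -0.4, -0.1]
grip_width: 0.748
grip_force: 0.0
```

Request:
send_rows:
  targets:
    - [-0.5,0,0,0.04,0,0,0]
    - [-0.5,0,0,0.05,0,0,0]
    - [-0.5,0,0,0.05,0,0,0]
    - [-0.5,0,0,0.03,0,0,0]
    - [-0.5,0,0,0,0,0,0]
    - [-0.5,0,0,0,0,0,0]
    - [-0.5,0,0,0,0,0,0]
    - [-0.5,0,0,0,0,0,0]
    - [-0.5,0,0,0,0,0,0]
    - [-0.5,0,0,0,0,0,0]

```text
time_s: 71.75
eef_pos: [388.2, 196.4, 40.3]
ee_rot: [0.0, -0.0, 1.0, 0.0]
force: [0.3, 0.2, 0.8]
grip_width: 0.751
grip_force: 0.0
```

```bash
python3 - <<'E'
from h import *
go(388.4,196.6,-15,90)
E
```

```text
t 71.75 pos [388.2 196.4  40.3] x [-1. -0. -0.] y [-0.  1.  0.] z [ 0.  0. -1.] F [0.3 0.2 0.8] gw 0.751 gf 0.0
need [-0.0002  0.0002  0.0553]
az 0.0
```

Request:
send_rows:
  targets:
    - [-0.5,0,0,0.03,0,0,0]
    - [-0.5,0,0,0.018,0,0,0]
    - [-0.5,0,0,0.007,0,0,0]
    - [-0.5,0,0,0,0,0,0]
    - [1,0,0,0,0,0,0]
    - [1,0,0,0,0,0,0]
    - [1,0,0,0,0,0,0]
    - [1,0,0,0,0,0,0]
    - [1,0,0,0,0,0,0]
    - [1,0,0,0,0,0,0]

```text
time_s: 73.0
eef_pos: [388.6, 196.6, -14.1]
ee_rot: [0.001, -0.0, 1.0, 0.0]
force: [-1.9, 0.4, 6.1]
grip_width: 0.319
grip_force: 40.4
```

Request:
send_rows:
  targets:
    - [1,0,0,-0.01,0,0,0]
    - [1,0,0,-0.03,0,0,0]
    - [1,0,0,-0.04,0,0,0]
    - [1,0,0,-0.04,0,0,0]
    - [1,0,0,-0.04,0,0,0]
    - [1,0,0,-0.03,0,0,0]
    - [1,0,0,0,0,0,-0.029]
    - [1,0,0,0,0,0,0]
    - [1,0,0,0,0,0,0]
    - [1,0,0,0,0,0,0]

```text
time_s: 74.25
eef_pos: [387.8, 196.4, 174.5]
ee_rot: [-0.001, -0.015, 1.0, -0.0]
force: [0.3, 0.5, -1.3]
grip_width: 0.322
grip_force: 39.7
```

```bash
python3 - <<'E'
from h import *
go(582.2,103.2,115,91.7)
a=ctrl.capture("top");b=ctrl.capture("side")
for q,z in (("door_grip",142),("knuckle_low",20),("knuckle_high",102)):
    for n,c in(("t",a),("s",b)):
        print(q,n,[(round(k["score"],2),np.round(k["point"],1).tolist(),np.round(atz(c,k["point"],z)[:2],1).tolist()) for k in ctrl.landmark_of(q,c)[:1]])
E
```

```text
t 74.25 pos [387.8 196.4 174.5] x [-1.    -0.029  0.001] y [-0.029  1.    -0.   ] z [-0.001 -0.    -1.   ] F [ 0.3  0.5 -1.3] gw 0.322 gf 39.7
need [-0.1917 -0.0988  0.0593]
az -0.001
door_grip t [(0.87, [206.3, 179.7], [497.1, 100.6])]
door_grip s [(0.82, [291.9, 169.2], [492.6, 84.7])]
knuckle_low t [(0.74, [170.4, 188.4], [505.8, 214.7])]
knuckle_low s [(0.58, [281.4, 182.6], [494.9, 197.8])]
knuckle_high t [(0.61, [165.3, 183.1], [500.1, 202.5])]
knuckle_high s [(0.62, [278.5, 162.6], [482.6, 190.9])]
```

Request:
send_rows:
  targets:
    - [1,-0.02,-0.011,0,0,0,0]
    - [1,-0.035,-0.018,0,0,0,0]
    - [1,-0.035,-0.018,0,0,0,0]
    - [1,-0.035,-0.018,0,0,0,0]
    - [1,-0.035,-0.018,0,0,0,0]
    - [1,-0.0315,-0.016,0,0,0,0]
    - [1,0,0,0,0,0,0]
    - [1,0,0,0.02,0,0,0]
    - [1,0,0,0.02,0,0,0]
    - [1,0,0,0.01,0,0,0]

```text
time_s: 75.9
eef_pos: [582.0, 102.9, 124.2]
ee_rot: [-0.001, -0.015, 1.0, 0.0]
force: [-1.0, -0.0, -1.3]
grip_width: 0.321
grip_force: 39.7
```

```bash
python3 - <<'E'
from h import *
go(582.2,103.2,107.6,91.7)
E
```

```text
t 75.9 pos [582.  102.9 124.2] x [-1.    -0.029  0.002] y [-0.029  1.     0.   ] z [-0.002  0.    -1.   ] F [-1.  -0.  -1.3] gw 0.321 gf 39.7
need [-0.0003  0.0003  0.0166]
az -0.0
```

Request:
send_rows:
  targets:
    - [1,0,0,0.003,0,0,0]
    - [1,0,0,0.003,0,0,0]
    - [1,0,0,0.002,0,0,0]
    - [1,0,0,0.002,0,0,0]
    - [1,0,0,0.001,0,0,0]
    - [1,0,0,0,0,0,0]
    - [1,0,0,0,0,0,0]
    - [1,0,0,0,0,0,0]
    - [1,0,0,0,0,0,0]
    - [1,0,0,0,0,0,0]

```text
time_s: 77.15
eef_pos: [582.4, 103.0, 114.2]
ee_rot: [0.0, -0.015, 1.0, 0.0]
force: [-0.1, -0.4, -1.3]
grip_width: 0.318
grip_force: 39.7
```

```bash
python3 - <<'E'
from h import *
s,R=st();print(np.round(s["wrist_torque"],2))
E
```

```text
t 77.15 pos [582.4 103.  114.2] x [-1.    -0.029 -0.   ] y [-0.029  1.     0.   ] z [ 0.  0. -1.] F [-0.1 -0.4 -1.3] gw 0.318 gf 39.7
[-0.   -0.03  0.07]
```

Strips are inside the walls with no contact, so I'll lower the rest and check.

Request:
send_rows:
  targets:
    - [1,0,0,0.002,0,0,0]
    - [1,0,0,0.002,0,0,0]
    - [1,0,0,0.001,0,0,0]
    - [1,0,0,0.0005,0,0,0]
    - [1,0,0,0,0,0,0]
    - [1,0,0,0,0,0,0]
    - [1,0,0,0,0,0,0]
    - [1,0,0,0,0,0,0]
    - [1,0,0,0,0,0,0]
    - [1,0,0,0,0,0,0]

```text
time_s: 78.4
eef_pos: [582.4, 103.1, 108.9]
ee_rot: [0.0, -0.015, 1.0, -0.0]
force: [-2.7, -0.8, 4.5]
grip_width: 0.32
grip_force: 40.3
```

```bash
python3 - <<'E'
from h import *
s,R=st();print(np.round(s["wrist_torque"],2))
E
```

```text
t 78.4 pos [582.4 103.1 108.9] x [-1.    -0.029 -0.   ] y [-0.029  1.    -0.   ] z [ 0. -0. -1.] F [-2.7 -0.8  4.5] gw 0.32 gf 40.3
[-0.03  0.41 -0.02]
```

Request:
send_rows:
  targets:
    - [0,0,0,0,0,0,0]
    - [-0.5,0,0,0,0,0,0]
    - [-0.5,0,0,0,0,0,0]
    - [-0.5,0,0,0,0,0,0]
    - [-0.5,0,0,-0.02,0,0,0]
    - [-0.5,0,0,-0.04,0,0,0]
    - [-0.5,0,0,-0.05,0,0,0]
    - [-0.5,0.03,-0.05,0,0,0,0]
    - [-0.5,0.04,-0.05,0,0,0,0]
    - [-0.5,0.04,-0.05,0,0,0,0]

```text
time_s: 79.65
eef_pos: [477.4, -48.9, 218.7]
ee_rot: [0.0, -0.015, 1.0, -0.0]
force: [1.2, -1.0, 0.2]
grip_width: 0.75
grip_force: 0.0
```

Request:
send_rows:
  targets:
    - [-0.5,0.04,-0.05,0,0,0,0]
    - [-0.5,0.04,-0.05,0,0,0,0]
    - [-0.5,0,-0.04,0,0,0,0]
    - [-0.5,0,0,0,0,0,0]
    - [-0.5,0,0,0,0,0,0]
    - [-0.5,0,0,0,0,0,0]
    - [-0.5,0,0,0,0,0,0]
    - [-0.5,0,0,0,0,0,0]
    - [-0.5,0,0,0,0,0,0]
    - [-0.5,0,0,0,0,0,0]

```text
time_s: 80.9
eef_pos: [404.7, -187.4, 218.7]
ee_rot: [0.0, -0.015, 1.0, -0.0]
force: [0.6, 0.8, 0.1]
grip_width: 0.751
grip_force: 0.0
```

```bash
python3 - <<'E'
from h import *
st()
a=ctrl.capture("top");b=ctrl.capture("side")
h=cv2.cvtColor(a["img"],cv2.COLOR_RGB2HSV);X0,Y0=155,105
for im,n in((cv2.imread("pics/t0.png")[:,:,::-1],"t0"),(a["img"],"now")):
    q=cv2.cvtColor(np.ascontiguousarray(im),cv2.COLOR_RGB2GRAY)
    k=q[110:180,168:246];m=(k<60).astype(np.uint8);N,l,s_,ce=cv2.connectedComponentsWithStats(m)
    print(n,[(int(s_[i,4]),(ce[i]+[168,110]).round(1).tolist(),atz(a,ce[i]+[168,110],160)[:2].round(1).tolist()) for i in range(1,N) if s_[i,4]>40])
# lid edges: grey level transitions along lines, t0 vs now
g0=cv2.imread("pics/t0.png",0);g1=cv2.cvtColor(a["img"],cv2.COLOR_RGB2GRAY)
np.set_printoptions(linewidth=220)
for c in(180,235): print("col",c,g0[108:120,c],g1[108:120,c],"front",g0[168:192,c],g1[168:192,c])
for r in(125,165): print("row",r,g0[r,160:172],g1[r,160:172],"R",g0[r,243:255],g1[r,243:255])
i0=cv2.imread("pics/s0.png",0);i1=cv2.cvtColor(b["img"],cv2.COLOR_RGB2GRAY)
print("side diff lid region",np.abs(i0[150:180,300:350].astype(int)-i1[150:180,300:350]).mean())
for q,z in (("lid_knob",152),("door_grip",142),("knuckle_low",20),("knuckle_high",102)):
    for n,c in(("t",a),("s",b)):
        print(q,n,[(round(k["score"],2),np.round(k["point"],1).tolist(),np.round(atz(c,k["point"],z)[:2],1).tolist()) for k in ctrl.landmark_of(q,c)[:1]])
E
```

```text
t 80.9 pos [ 404.7 -187.4  218.7] x [-1.    -0.029 -0.   ] y [-0.029  1.    -0.   ] z [ 0. -0. -1.] F [0.6 0.8 0.1] gw 0.751 gf 0.0
t0 [(148, [204.5, 139.8], [581.5, 102.4]), (79, [225.6, 178.5], [494.7, 55.8])]
now [(146, [204.4, 139.7], [581.8, 102.6])]
col 180 [107 104 103 101 103 112 138 160 167 165 165 166] [106 107 106 104 106 125 148 165 168 168 168 165] front [168 168 165 168 166 158 138 121 115 103  79  62  51  53  52  50  45  44  47  65  77  82  85  84] [169 170 169 167 167 155 133 119 114 109 133 166 174 161 127  95  77  73  74  73  68  61  63  68]
col 235 [105 107 116 142 164 170 174 171 170 172 171 170] [104 107 118 145 167 173 174 170 173 173 172 174] front [176 176 171 150 122 123 122 106  84  57  49  53  50  55  53  60  77  84  89  87  88  89  89  86] [178 178 174 155 130 123 121 113 133 154 168 162 131  93  76  79  81  79  80  81  78  77  74  77]
row 125 [107 108 108 113 130 154 164 162 162 161 163 165] [112 111 109 117 134 157 167 165 163 162 166 167] R [173 174 175 174 157 120  94  99 107 106 101 102] [176 174 175 175 154 109  90 103 106 108 107 104]
row 165 [160 162 163 156 152 162 166 163 163 168 165 164] [160 165 163 161 160 163 166 164 166 167 166 168] R [177 178 177 179 179 176 147  97  91 124 142 144] [181 181 179 180 181 169 138  90  93 127 145 146]
side diff lid region 19.116
lid_knob t [(0.8, [206.5, 138.0], [588.5, 99.7])]
lid_knob s [(0.95, [319.3, 160.2], [578.8, 95.6])]
door_grip t [(0.69, [207.3, 179.2], [498.2, 98.4])]
door_grip s [(0.77, [289.5, 169.0], [486.3, 87.5])]
knuckle_low t [(0.59, [171.3, 191.2], [498.6, 212.2])]
knuckle_low s [(0.71, [284.1, 181.3], [505.5, 202.7])]
knuckle_high t [(0.93, [163.3, 181.2], [504.6, 207.2])]
knuckle_high s [(0.22, [292.3, 171.3], [509.6, 132.6])]
```

```bash
python3 -c "
from rig import ctrl
print(ctrl.finish_job())"
```

```text
the job is handed in; nothing more can be done
None
```

The job is handed in at about 81 s of the 210 s: three castings lie in the chamber, the door hangs shut on both pins, and the lid is back within about 0.1 pixel of where it started; the verdict was not shown.

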